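# Put the weld fixturing kit away

### The arm

A 6-joint arm with a two-finger parallel gripper is mounted at the origin on the work surface. World frame = base frame: x ahead of the robot, y to its left, z up, the work surface at z = 0. Lengths are in mm, angles in degrees, forces in N, time in s.
With the tool pointing down it reaches from about 350 to 850 mm from the base axis. Payload 8.1 kg.
Tool frame: the origin (TCP) lies on the centre line of the jaws, within the pads' length; the fingertips stand 14 mm ahead of it and the grasp point (between the pads) lies 5 mm behind it; z points along the fingers, y is the line along which they close (so a half turn about z gives the same grasp; the last joint's range is limited). The gripper opens to 85 mm and grips with 20 to 120 N. Pads are 22 mm wide; open, the fingers measure 114 mm over their backs; the gripper's body (76 mm by 85 mm) begins 54 mm behind the grasp point. The pads swing forward as they close: fully open they stand 13 mm farther back than shut.
Start: joints at [-69.064, 7.471, 85.268, -0, 87.261, -4.893], TCP at [261.431, -540.055, 215.592] pointing down, gripper open.
Joint ranges: [-169.43, 169.43], [-51.17, 129.36], [1.28, 143.12], [-76.62, 256.62], [0, 156.53], [-152.29, 152.29]. Speed limits (degrees/s): [136.94, 136.94, 159.86, 180, 180, 180].

### API

Orientations are given as [roll, pitch, yaw] about the fixed x, y, z axes, in that order (R = Rz(yaw) Ry(pitch) Rx(roll)).
In Python, from bench import sense, snapshot, camera_info, hand_in gives the robot as it stands. The module is installed in compiled form; this text tells all that it offers.
- The arm moves only by the tool apply_moves, never from a script. Its argument "deltas" is a list of rows, each a list of 7 numbers: the shift along the tool's x, y, z scaled (see below), then the turn, a rotation vector about the tool's x, y, z scaled (see below), then the opening, from 0 (shut) to 1 (fully open). In form: [[dx, dy, dz, ax, ay, az, claw], ...]. A call has 1 to 8 rows; each row shifts and turns the commanded pose from where the row before left it, along the tool's axes as they then stand; what a row does not reach is not made up. The controller multiplies each number of a shift by 0.03 m and each number of a turn by 0.08 rad. A row lasts 1/8 s, in which the tool goes at most 62.5 mm and 10.7 degrees, less where a joint would pass 70% of its speed; a pose out of reach is approached as far as the arm can. A call with a number of a shift or a turn outside -1 to 1 is refused whole. A call with a gripper value outside its range is refused whole. The fingers move at their own pace and stop on an object; "grip_force" is the grip in N (left out, the last holds). Time passes only in rows, so rows that do not move let the fingers close. It gives the time, the measured TCP pose, the force, the opening and the grip force at its end, in the units of the state.
- sense(): the state, without advancing time (a new reading comes with each control period).
- snapshot(name): name is "side" or "top" or "wrist"; returns the picture (384x512x3 uint8, red, green, blue); there is no depth.
- camera_info(name): a dict with "vertical_fov" (degrees; the focal length in pixels is half the picture's height over the tangent of half this angle, whatever the lens; pixels are square), "cx", "cy" (the principal point, pixels), "origin" and "rotation" of the camera in the world; the wrist camera has in their place "tool_from_camera" (4x4, takes a point from camera to tool coordinates, whose origin is the TCP and whose axes are the flange's). Camera axes: x right, y up, looking along -z (the intrinsics and any distortion apply to the point x, -y, -z); pixel columns grow to the right and rows downward; lengths in mm; the calibration is good to about 2 mm. The wrist camera is an equidistant fisheye: a pixel r from the principal point sees the ray r / f radians off the axis. A picture is of the moment at which its call begins: read the wrist's pose just before it. camera_info takes no time and is no camera call.
- hand_in(): hands the job in; it is judged then, once.
The state is a dict: "time": time; "joint_pos": joint angles; "qd": joint speeds; "joint_efforts": joint torques, N m; "tool_pos": TCP position; "tcp_rot": TCP orientation; "ft_force": force on the tool from outside, world axes, zero at the start; "wrist_torque": the same for the moment, N m; "finger_gap": finger opening in mm; "grip_force": force on a finger pad.
Only numpy, scipy, OpenCV 4.12 (cv2) and the standard library are available. Lean on these libraries where they do the work, as an engineer would, in place of code of your own. Each camera call takes 0.05 s, during which the arm holds its last target. There are 200 camera calls.

### The job

Put the fixturing kit away: open the top drawer of the small grey bench cabinet well out, lay every arrow-shaped welding magnet flat on its floor and slide the drawer fully shut. Pack all the metal set-up blocks (three or four of them, the round one included) upright side by side into the shallow wooden box, each sitting flat on its floor, and stand the spirit level upright across both notched arms of the raised steel stand. Leave the other things on the bench where they are; something may get knocked while you work, so put it right before you finish.

Things in the scene. Friction and masses are not known exactly. Their poses are not given: they have to be found in the camera images.
- cab_drawer0 (a joint): Top drawer of the small fixed grey steel cabinet (200 mm wide, 260 mm deep, 164 mm tall, two drawers with dark fronts). Value in m: 0 = shut, grows as the drawer slides out towards the robot, stop at 0.18. Slides freely (about 1 N) and stays where it is left. At the start it is shut or up to 50 mm open. The lower drawer stays shut.
- cab_drawer0_handle (a point): Centre of the top drawer's bar handle: a steel bar 100 mm long along the point's y, 11 mm thick, 35 mm in front of the drawer's front face, 126 mm above the bench and 38 mm below the cabinet's top. The point's x points into the cabinet (the closing direction), z up. It can be pinched across x from above, with the fingers no more than 35 mm apart.
- drawer_floor (a point): Foot of the top drawer's front wall, middle of its width, on the inner floor (92 mm above the bench), moving with the drawer; axes as the handle point. The inside runs from x = 0 to 215 mm, y -79 to +79 mm; side walls 50 mm above the floor, front panel 59 mm.. With the drawer 170 mm out, the cabinet's top covers all beyond x = 163 mm.
- pack_in (a point): Centre of the inner floor of the fixed open wooden box, 5 mm above the bench. The inside is 152 mm along the point's x and 64 mm along its y; walls 5 mm thick, their top 17 mm above the floor. All four blocks side by side along x (142 mm in all) fit with 10 mm to spare, with each block's 56 mm length along the box's y.
- rest: Fixed raised steel stand; origin under its centre. Foot 150 x 60 x 8 mm. Two arms at x = -50 and +50 mm along its own x, each 12 mm thick along x.
- rest_top (a point): Midway between the two arms of the stand, at the height of the notch floors on which the level stands (90 mm above the bench). Axes as rest. Notches run along x, 34 mm wide in y, between lips 16 mm high.
- level: Small aluminium spirit level with green vials and black ends, a bar 180 mm long (own x), 24 mm wide (own y), 40 mm tall, standing on its narrow edge. Origin at the centre of its underside, z up. Balanced at the middle.
- block_thin: Thin aluminium set-up block with two dark holes on top. Size 56 mm along its own y (the gripping length), 26 mm along its own x, 45 mm tall, standing upright; origin at the centre of its underside, z up. May be absent.
- block_mid: Plain steel set-up block with two dark holes on top. Size 56 mm along its own y (the gripping length), 32 mm along its own x, 45 mm tall, standing upright; origin at the centre of its underside, z up. May be absent.
- block_slot: Steel block with a slot 14 mm wide and 18 mm deep along its top, running along its own y. Size 56 mm along its own y (the gripping length), 40 mm along its own x, 45 mm tall, standing upright; origin at the centre of its underside, z up. May be absent.
- block_round: Round steel set-up block, a cylinder 44 mm in diameter, 45 mm tall, with a dark centre hole, standing upright; origin at the centre of its underside. Its yaw means nothing. May be absent.
- magnet_a: Arrow-shaped welding magnet (does not attract here), dark steel, lying flat, 20 mm thick. Shaft 30 mm wide (own y), from x = -37 mm to the arrowhead, a 34 mm square on its corner centred at x = +13 mm (48 mm wide, tip at x = +37 mm). Grip the shaft across y at x = -15 mm. Origin under the middle of its length, z up. Two identical ones; one may be absent.
- magnet_b: Arrow-shaped welding magnet (does not attract here), dark steel, lying flat, 20 mm thick. Shaft 30 mm wide (own y), from x = -37 mm to the arrowhead, a 34 mm square on its corner centred at x = +13 mm (48 mm wide, tip at x = +37 mm). Grip the shaft across y at x = -15 mm. Origin under the middle of its length, z up. Two identical ones; one may be absent.
- cup: Blue cup, 80 mm across, 90 mm tall: leave alone.
- oiler: Orange bottle, 60 mm across, 150 mm tall: leave alone.
- spool: Copper-coloured wire spool, 90 mm across, 46 mm tall: leave alone.
- collar: Open steel tube piece (see-through bore), 44 mm outside, 28 mm inside, only 30 mm tall; stands between the box and the cabinet: not a set-up block, leave alone.
- flange: Flat dark steel ring, 76 mm across, 12 mm thick: leave alone.
- eyebolt: Steel eyebolt lying flat, 46 mm eye with a shank to +65 mm of own x: leave alone.
- spanner: Spanner lying flat near the robot: leave alone.
Mind the look-alikes: they are no part of the job. Leave any blue, pink or red look-alike of the block_thin alone.

How it is judged (in metres and radians):
On the way, in this order (a step that is already met when the one before it is completed fails the run):
1. the top drawer is pulled out at least 100 mm (value of joint cab_drawer0 above 0.1 m), for 0.2 s.
2. every magnet present lies flat in the drawer while it is at least 60 mm open (x of magnet_a in the frame of drawer_floor between 0 and 0.215 m and y of magnet_a in the frame of drawer_floor between -0.08 and 0.08 m and z of magnet_a in the frame of drawer_floor between -0.006 and 0.008 m and angle between each of magnet_a, magnet_b's own z axis and vertical below 0.15 rad and x of magnet_b in the frame of drawer_floor between 0 and 0.215 m and y of magnet_b in the frame of drawer_floor between -0.08 and 0.08 m and z of magnet_b in the frame of drawer_floor between -0.006 and 0.008 m and value of joint cab_drawer0 above 0.06 m), for 0.2 s.
3. the drawer is shut with the magnets in it (x of magnet_a in the frame of drawer_floor between 0 and 0.215 m and y of magnet_a in the frame of drawer_floor between -0.08 and 0.08 m and z of magnet_a in the frame of drawer_floor between -0.006 and 0.008 m and angle between each of magnet_a, magnet_b's own z axis and vertical below 0.15 rad and x of magnet_b in the frame of drawer_floor between 0 and 0.215 m and y of magnet_b in the frame of drawer_floor between -0.08 and 0.08 m and z of magnet_b in the frame of drawer_floor between -0.006 and 0.008 m and value of joint cab_drawer0 below 0.006 m), for 0.2 s.
At the end, for the whole second after the job is handed in: Magnets flat on the top drawer's floor, drawer within 6 mm of shut; blocks upright on the box floor (5 mm, 0.1 rad); level upright in both notches (centre 30 mm along, 12 mm across, 5 mm high, 0.12 rad); all at rest; other things within 50 mm of their start, cup, bottle and spool upright (all of step 3 and x of block_thin in the frame of pack_in between -0.076 and 0.076 m and y of block_thin in the frame of pack_in between -0.032 and 0.032 m and z of block_thin in the frame of pack_in between -0.006 and 0.005 m and angle between each of block_thin, block_mid, block_slot, block_round's own z axis and vertical below 0.1 rad and linear speed of each of block_thin, block_mid, block_slot, block_round, level below 0.03 m/s and x of block_mid in the frame of pack_in between -0.076 and 0.076 m and y of block_mid in the frame of pack_in between -0.032 and 0.032 m and z of block_mid in the frame of pack_in between -0.006 and 0.005 m and x of block_slot in the frame of pack_in between -0.076 and 0.076 m and y of block_slot in the frame of pack_in between -0.032 and 0.032 m and z of block_slot in the frame of pack_in between -0.006 and 0.005 m and x of block_round in the frame of pack_in between -0.076 and 0.076 m and y of block_round in the frame of pack_in between -0.032 and 0.032 m and z of block_round in the frame of pack_in between -0.006 and 0.005 m and x of level in the frame of rest_top between -0.03 and 0.03 m and y of level in the frame of rest_top between -0.012 and 0.012 m and z of level in the frame of rest_top between -0.005 and 0.005 m and angle between the x axis of level and the x axis of rest, either way round below 0.15 rad and angle between level's own z axis and vertical below 0.12 rad and distance of each of cup, oiler, spool, collar, flange, eyebolt, spanner from where it was at the start of the episode below 0.05 m and angle between each of cup, oiler, spool's own z axis and vertical below 0.5 rad); the robot touches nothing.
Of block_thin, block_mid, block_slot, block_round only 3 to 4 are there at a start; the rules pass over those that are not, and their reading is None.
Of magnet_a, magnet_b only 1 to 2 are there at a start; the rules pass over those that are not, and their reading is None.
At some moment in a run one of magnet_a, magnet_b, block_slot, block_round may be knocked a few centimetres aside while the robot is not near it.
It also fails if it takes over 210 s, if anything falls off the work surface, if the arm or the gripper's body presses on something with over 40 N, if the wrist force passes 120 N, or if a joint passes its speed limit or range.

## Working session

There is one attempt and no reset: what is moved stays moved. The work goes in short steps, Python scripts to look and compute and a tool call to move; the robot and the scene stay as the last step left them, time stands still between calls to the robot, and variables do not carry over. Pictures are saved under pics/ and viewed, at most 14 in all, crops included, and the job is handed in when it is done.

Besides the shell and the picture viewer there is one more tool, called after "Call:" as a command line: name --pt "numbers of a row" for each row, then --argument value for the rest. apply_moves: Moves the arm, as the interface text tells. Its arguments: {"type":"object","properties":{"deltas":{"type":"array"},"grip_force":{"type":"number"}},"required":["deltas"]}

```bash
mkdir -p pics
python3 - <<'E'
from bench import *
import cv2,numpy as np
s=sense();print({k:np.round(v,2) for k,v in s.items()})
for n in("side","top","wrist"):
    print(n,camera_info(n)); im=snapshot(n); np.save(f"pics/{n}0.npy",im); cv2.imwrite(f"pics/{n}0.png",im[:,:,::-1])
E
```

```text
{'time': np.float64(0.0), 'joint_pos': array([-69.06,   7.52,  85.33,   0.  ,  87.26,  -4.89]), 'qd': array([ 0.09,  0.03,  0.03,  0.05,  0.03, -0.21]), 'joint_efforts': array([ 0.000e+00, -5.694e+01, -5.005e+01, -0.000e+00,  1.000e-02,
       -0.000e+00]), 'tool_pos': array([ 261.24, -539.48,  214.52]), 'tcp_rot': array([-1.7989e+02, -1.0000e-02,  2.5830e+01]), 'ft_force': array([-0.36, -1.09, -0.56]), 'wrist_torque': array([0.01, 0.03, 0.01]), 'grip_force': np.float64(0.0), 'finger_gap': np.float64(85.52)}
side {'vertical_fov': 42.30210493352604, 'cx': 255.50916857468235, 'cy': 181.36268205241282, 'origin': array([  313.27874649, -1271.24983058,  1131.13364932]), 'rotation': array([50.85902865, -0.19264641, -9.75124222])}
top {'vertical_fov': 45.84131403646646, 'cx': 259.3694665233714, 'cy': 200.06606559147227, 'origin': array([ 458.15483844,   -9.21924082, 1322.65164542]), 'rotation': array([  4.45185903,  -0.47451328, -89.71550136])}
wrist {'vertical_fov': 65.70646984690485, 'cx': 254.07937970151917, 'cy': 193.85750439484855, 'tool_from_camera': array([[ 3.63056632e-04,  9.49866723e-01,  3.12654884e-01,
         8.07385972e+01],
       [ 9.99999855e-01, -4.69238890e-04,  2.64374018e-04,
         7.27053425e-01],
       [ 3.97829913e-04,  3.12654743e-01, -9.49866756e-01,
        -1.58356452e+02],
       [ 0.00000000e+00,  0.00000000e+00,  0.00000000e+00,
         1.00000000e+00]])}
```

Run:
```python
import cv2,numpy as np
im=cv2.imread("pics/top0.png"); cv2.imwrite("pics/top0b.png",cv2.resize(im,(800,600),interpolation=cv2.INTER_CUBIC))
im=cv2.imread("pics/side0.png"); cv2.imwrite("pics/side0b.png",cv2.resize(im,(800,600),interpolation=cv2.INTER_CUBIC))
```

```text
(no output)
```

View pics/top0b.png

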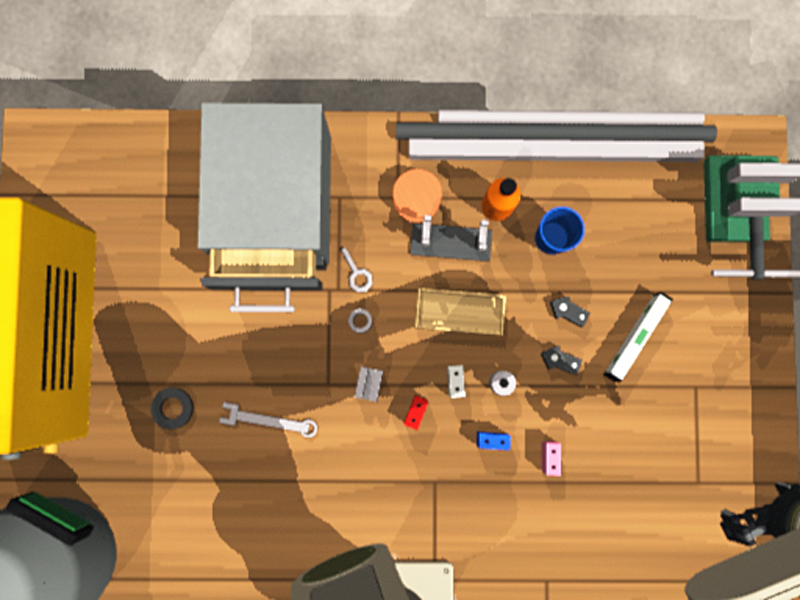

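View pics/side0b.png

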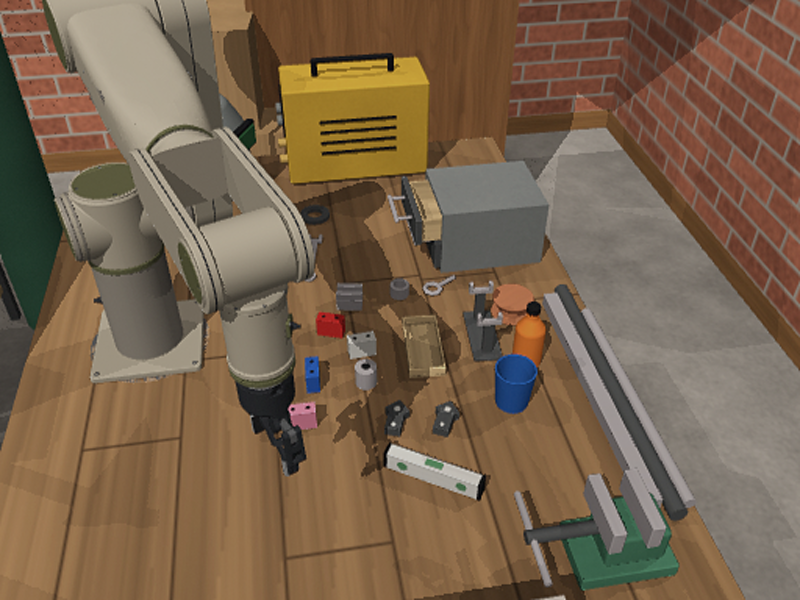

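Top view (in 800x600 pixels): cabinet with the drawer slightly open (handle 262,308), box (461,311), stand (451,240), level (640,337), magnets (570,310) and (562,360). The blocks are slot (370,383), thin or mid (456,380) and round (503,383). 

Look-alikes: red (416,412), blue (494,441), pink (553,459) and the collar (360,320) for the round block. I choose the grey/silver ones and leave the coloured ones and the collar alone.

```bash
cat > h.py <<'E'
from bench import *
import cv2,numpy as np
from scipy.spatial.transform import Rotation as R
def pose():
    s=sense(); return np.array(s["tool_pos"]),R.from_euler("xyz",s["tcp_rot"],degrees=True)
def cam(n,tp=None):
    c=camera_info(n); f=192/np.tan(np.radians(c["vertical_fov"]/2))
    if n=="wrist":
        p,r=tp or pose(); T=c["tool_from_camera"]
        return c,f,p+r.apply(T[:3,3]),r.as_matrix()@T[:3,:3]
    return c,f,np.array(c["origin"]),R.from_euler("xyz",c["rotation"],degrees=True).as_matrix()
def toworld(n,px,z,tp=None):
    c,f,o,M=cam(n,tp); d=(np.atleast_2d(px)-[c["cx"],c["cy"]])/f
    if n=="wrist":
        t=np.linalg.norm(d,axis=1,keepdims=True)+1e-9; v=np.hstack([d/t*np.sin(t),np.cos(t)])
    else: v=np.hstack([d,np.ones((len(d),1))])
    v=(v*[1,-1,-1])@M.T
    return o+v*((np.atleast_1d(z)-o[2])/v[:,2])[:,None]
def topx(n,P,tp=None):
    c,f,o,M=cam(n,tp); v=((np.atleast_2d(P)-o)@M)*[1,-1,-1]
    if n=="wrist":
        rr=np.linalg.norm(v[:,:2],axis=1,keepdims=True)+1e-9; d=v[:,:2]/rr*np.arctan2(rr,v[:,2:])
    else: d=v[:,:2]/v[:,2:]
    return d*f+[c["cx"],c["cy"]]
def shot(name,n="wrist"):
    tp=pose(); im=snapshot(n)[:,:,::-1].copy(); cv2.imwrite(f"pics/{name}.png",im)
    np.savez(f"pics/{name}.npz",p=tp[0],e=tp[1].as_quat()); return im,tp
def load(name):
    d=np.load(f"pics/{name}.npz"); return cv2.imread(f"pics/{name}.png"),(d["p"],R.from_quat(d["e"]))
def blobs(mask,amin=40):
    mask=cv2.morphologyEx(mask.astype(np.uint8)*255,cv2.MORPH_OPEN,np.ones((2,2)))
    cs,_=cv2.findContours(mask,cv2.RETR_EXTERNAL,cv2.CHAIN_APPROX_NONE)
    return [c for c in cs if cv2.contourArea(c)>amin]
def rect(n,c,z,tp=None):
    "min-area rectangle on plane z: centre, sizes (long, short), yaw of the long side"
    w=toworld(n,c[:,0,:].astype(float),z,tp)[:,:2].astype(np.float32)
    b=cv2.boxPoints(cv2.minAreaRect(w)); e=[b[1]-b[0],b[2]-b[1]]; e.sort(key=np.linalg.norm)
    return b.mean(0).round(1),np.round([np.linalg.norm(e[1]),np.linalg.norm(e[0])],1),round(float(np.degrees(np.arctan2(e[1][1],e[1][0]))%180),1)
def go(x,y,z,yaw=None):
    "number of unit steps from the measured pose: the shift with the axes at the target yaw, then turn"
    p,r=pose(); y0=r.as_euler("xyz",degrees=True)[2]; yaw=y0 if yaw is None else yaw
    d=np.array([x,y,z])-p
    for nm,a in(("now",y0),("aftr",yaw)):
        t=np.radians(a); print(nm,"shift",np.round([d[0]*np.cos(t)+d[1]*np.sin(t),d[0]*np.sin(t)-d[1]*np.cos(t),-d[2]]/np.array(30),2),end=" ")
    dy=(yaw-y0+180)%360-180; print("turn",round(-np.radians(dy)/.08,2),"pose",p.round(1),round(y0,1))
E
python3 - <<'E'
from h import *
im=cv2.imread("pics/top0.png"); h=cv2.cvtColor(im,cv2.COLOR_BGR2HSV)
roi=np.zeros(im.shape[:2],bool); roi[130:310,90:440]=1
for nm,m,z in(("grey",(h[...,1]<60)&(h[...,2]>60),45),("dark",(h[...,2]<75)&(h[...,1]<110),20)):
    for c in blobs(m&roi):
        print(nm,c[:,0].mean(0).round(),cv2.contourArea(c),*rect("top",c,z))
P=toworld("top",np.array([[134,158],[200,158],[128,66],[206,66],[168,197],[147.5,197],[188,197],[168,180],[130,181],[205,181]]),[164,164,164,164,126,126,126,151,151,151]);print(P.round(0))
# box rim corners(top z 22), in 800px
print(toworld("top",np.array([[418,290],[507,292],[503,335],[415,329]])*.64,22).round(0))
print(toworld("top",np.array([[426,228],[484,232]])*.64,106).round(0))
E
```

```text
grey [355. 295.] 138.5 [ 294.4 -286.7] [49.5 22.3] 179.4
grey [169. 270.] 377.5 [359.1 220.5] [171.5  36.7] 78.8
grey [115. 259.] 111.0 [390.9 382.1] [69.9 34.6] 34.3
grey [322. 246.] 188.0 [ 430.9 -195.6] [45.  41.9] 90.3
grey [237. 246.] 258.5 [427.4  43.7] [56.2 41. ] 167.8
grey [293. 245.] 174.5 [ 432.4 -112.8] [56.4 28. ] 3.8
grey [362. 231.] 112.0 [ 472.1 -309. ] [57.  27.4] 60.4
grey [231. 206.] 165.0 [541.9  60.6] [42.4 39.4] 0.5
grey [365. 200.] 205.0 [ 562.2 -319.3] [66.9 37.2] 70.5
grey [409. 216.] 628.0 [ 516.7 -443.7] [173.6  33.1] 147.1
grey [167. 187.] 921.0 [586.2 241.9] [209.   59.6] 90.3
grey [228. 174.] 201.0 [634.4  64.6] [84.7 40.9] 13.3
grey [289. 154.] 902.5 [ 693.4 -104.5] [144.2  72.5] 85.6
grey [172. 147.] 2427.0 [697.7 237.1] [236.9 112.2] 90.4
dark [111. 262.] 517.0 [381.5 402. ] [74.3 71.9] 108.7
dark [357. 233.] 104.5 [ 462.5 -300.4] [70.8 31.3] 46.9
dark [169. 185.] 48.0 [601.7 241. ] [80.6  5.8] 90.3
dark [295. 151.] 143.0 [ 704.3 -123.3] [79.1 25.8] 64.9
dark [267. 149.] 41.5 [707.  -42.4] [32.3 14.5] 0.2
[[655. 305. 164.]
 [656. 135. 164.]
 [898. 327. 164.]
 [900. 123. 164.]
 [558. 223. 126.]
 [558. 277. 126.]
 [558. 170. 126.]
 [600. 219. 151.]
 [597. 317. 151.]
 [598. 123. 151.]]
[[ 601.  -43.   22.]
 [ 599. -207.   22.]
 [ 519. -199.   22.]
 [ 529.  -38.   22.]]
[[ 701.  -54.  106.]
 [ 694. -155.  106.]]
```

Call:
apply_moves --pt "0 0 0 0 0 -1 1" --pt "0 0 0 0 0 -1 1" --pt "0 0 -1 0 0 -1 1" --pt "0 0 -0.5 0 0 -1 1" --pt "0 0 0 0 0 -1 1" --pt "0 0 0 0 0 -1 1" --pt "0 0 0 0 0 -1 1"

```text
time: 1.02
tool_pos: [261.4, -539.9, 260.2]
tcp_rot: [-180.0, -0.0, 58.1]
ft_force: [0.9, -0.3, -0.1]
finger_gap: 85.4
grip_force: 0.0
```

Call:
apply_moves --pt "0 0 0 0 0 -1 1" --pt "0 0 0 0 0 -1 1" --pt "0 0 0 0 0 -1 1" --pt "0 0 0 0 0 -1 1" --pt "0 0 0 0 0 -1 1" --pt "0 0 0 0 0 -1 1" --pt "0 0 0 0 0 -1 1" --pt "0 0 0 0 0 0 1"

```text
time: 2.02
tool_pos: [261.4, -539.9, 260.2]
tcp_rot: [-180.0, -0.0, 90.0]
ft_force: [0.4, 0.3, 0.4]
finger_gap: 85.3
grip_force: 0.0
```

Call:
apply_moves --pt "1 0.5 0 0 0 0 1" --pt "1 0.5 0 0 0 0 1" --pt "1 0.5 0 0 0 0 1" --pt "1 0.5 0 0 0 0 1" --pt "1 0.5 0 0 0 0 1" --pt "1 0.5 0 0 0 0 1" --pt "1 0.5 0 0 0 0 1" --pt "1 0.5 0 0 0 0 1"

```text
time: 3.02
tool_pos: [381.8, -299.0, 260.5]
tcp_rot: [180.0, -0.0, 89.9]
ft_force: [0.2, 0.2, -0.9]
finger_gap: 85.0
grip_force: 0.0
```

Call:
apply_moves --pt "1 0.5 0 0 0 0 1" --pt "1 0.5 0 0 0 0 1" --pt "1 0.5 0 0 0 0 1" --pt "1 0.5 0 0 0 0 1" --pt "0 0 0 0 0 0 1" --pt "0 0 0 0 0 0 1" --pt "0 0 0 0 0 0 1"

```text
time: 3.9
tool_pos: [441.1, -180.8, 260.5]
tcp_rot: [-180.0, 0.0, 89.9]
ft_force: [-0.1, -0.4, -0.5]
finger_gap: 85.6
grip_force: 0.0
```

Run:
```python
from h import *
im,tp=shot("w1"); print(tp[0],tp[1].as_euler("xyz",degrees=True)); im2=cv2.resize(im,(800,600),interpolation=cv2.INTER_CUBIC); cv2.imwrite("pics/w1b.png",im2)
```

```text
[ 441.06386166 -180.81652865  260.52149957] [-1.79984759e+02  1.04398484e-02  8.99093488e+01]
```

View pics/w1b.png

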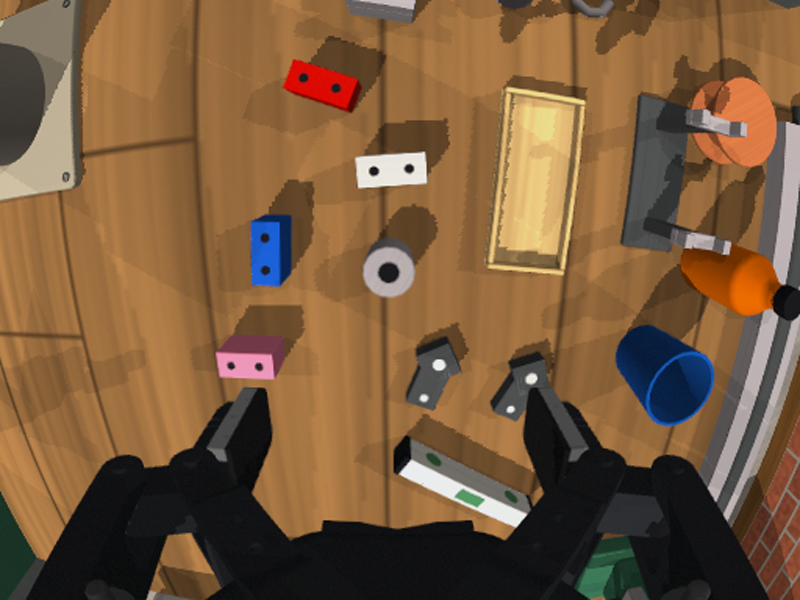

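Wrist view (800x600): white thin block (391,170), round block (389,270), magnets (433,373) and (520,385), level (465,480), box (535,180). The red, blue and pink blocks are look-alikes; the choice is confirmed. Next I look at the handle.

Call:
apply_moves --pt "1 0.4 0 0 0 0 1" --pt "1 0.4 0 0 0 0 1" --pt "1 0.4 0 0 0 0 1" --pt "1 0.4 0 0 0 0 1" --pt "1 0.4 0 0 0 0 1" --pt "1 0.4 0 0 0 0 1" --pt "1 0.4 0 0 0 0 1" --pt "1 0.4 0 0 0 0 1"

```text
time: 4.95
tool_pos: [537.8, 60.1, 260.5]
tcp_rot: [-180.0, 0.0, 89.9]
ft_force: [-0.2, -0.0, -0.0]
finger_gap: 85.3
grip_force: 0.0
```

Call:
apply_moves --pt "1 0.3 0 0 0 0 0.4" --pt "1 0.3 0 0 0 0 0.4" --pt "0 0 0 0 0 0 0.4" --pt "0 0 0 0 0 0 0.4" --pt "0 0 0 0 0 0 0.4"

```text
time: 5.58
tool_pos: [555.4, 118.8, 260.6]
tcp_rot: [-180.0, 0.0, 89.9]
ft_force: [-0.3, 0.2, -0.2]
finger_gap: 33.9
grip_force: 0.0
```

Run:
```python
from h import *
im,tp=load("w1")
print("box",toworld("wrist",np.array([[505,87],[585,99],[563,274],[486,264]])*.64,22,tp).round(1))
print("arms",toworld("wrist",np.array([[703,119],[738,128],[687,239],[723,245]])*.64,106,tp).round(1))
im,tp=shot("w2"); print(tp[0],tp[1].as_euler("xyz",degrees=True)); im2=cv2.resize(im,(800,600),interpolation=cv2.INTER_CUBIC); cv2.imwrite("pics/w2b.png",im2)
```

```text
box [[ 533.5  -39.1   22. ]
 [ 607.3  -43.    22. ]
 [ 594.7 -203.8   22. ]
 [ 520.8 -195.3   22. ]]
arms [[ 676.4  -55.8  106. ]
 [ 714.8  -56.9  106. ]
 [ 669.  -151.5  106. ]
 [ 708.9 -154.3  106. ]]
[555.38785478 118.75668675 260.64168062] [-1.79999257e+02  1.59852612e-02  8.99180984e+01]
```

View pics/w2b.png

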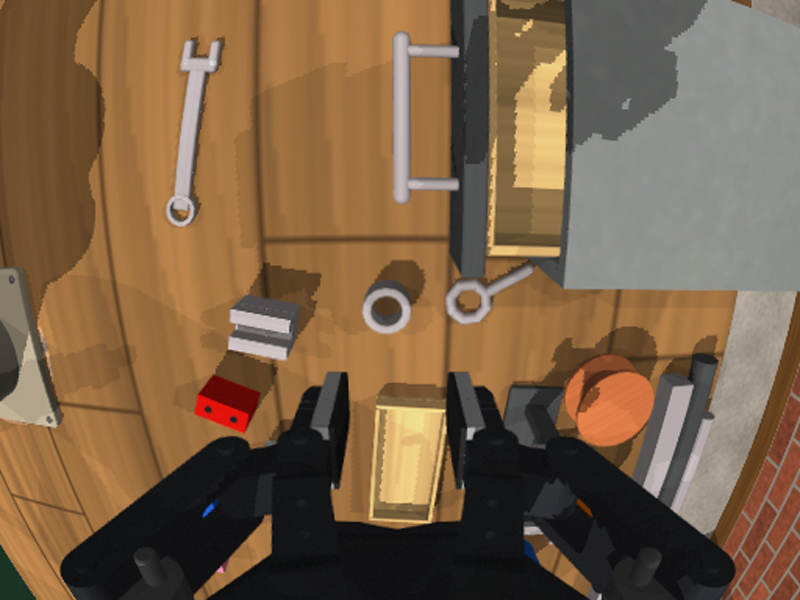

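Handle bar ends are at (401,34) and (401,200). The slotted block is at (262,327) and the collar at (387,309).

Run:
```python
from h import *
im,tp=load("w2")
print(toworld("wrist",np.array([[401,34],[401,200],[401,117]])*.64,[128,128,131],tp).round(1))
print("front top corners",toworld("wrist",np.array([[484,2],[487,276],[455,270]])*.64,151,tp).round(1))
print("cab corner",toworld("wrist",np.array([[567,289],[572,0]])*.64,164,tp).round(1))
go(558,223,119,90)
```

```text
[[558.7 276.3 128. ]
 [558.7 170.5 128. ]
 [558.6 222.4 131. ]]
front top corners [[606.3 292.4 151. ]
 [610.5 127.5 151. ]
 [590.8 131.1 151. ]]
cab corner [[658.  123.4 164. ]
 [655.6 295.6 164. ]]
now shift [3.47 0.08 4.72] aftr shift [3.47 0.09 4.72] turn -0.02 pose [555.4 118.9 260.7] 89.9
```

Call:
apply_moves --pt "1 0.1 0 0 0 0 0.38" --pt "1 0 0 0 0 0 0.38" --pt "1 0 0 0 0 0 0.38" --pt "0.5 0 1 0 0 0 0.38" --pt "0 0 1 0 0 0 0.38" --pt "0 0 1 0 0 0 0.38" --pt "0 0 1 0 0 0 0.38" --pt "0 0 0.7 0 0 0 0.38"

```text
time: 6.62
tool_pos: [557.9, 224.1, 118.1]
tcp_rot: [-179.9, 0.0, 90.0]
ft_force: [-0.2, -1.0, 0.6]
finger_gap: 32.7
grip_force: 0.0
```

Call:
apply_moves --pt "0 0 0 0 0 0 0.38" --pt "0 0 0 0 0 0 0" --pt "0 0 0 0 0 0 0" --pt "0 0 0 0 0 0 0" --pt "0 0 0 0 0 0 0" --grip_force 30

```text
time: 7.25
tool_pos: [558.7, 225.1, 120.1]
tcp_rot: [180.0, -0.0, 90.0]
ft_force: [1.0, -0.7, 0.3]
finger_gap: 0.3
grip_force: 0.0
```

Run:
```python
from h import *
im,tp=shot("w3")
im2=shot("s3","side")[0]
cv2.imwrite("pics/c3.png",np.hstack([im,cv2.resize(im2[80:200,200:360],(512,384))])[:, :800] if 0 else np.vstack([cv2.resize(im,(640,480))[150:],])); cv2.imwrite("pics/c3s.png",cv2.resize(im2[80:200,200:360],(640,480),interpolation=cv2.INTER_CUBIC))
a=cv2.resize(im,(400,300)); b=cv2.resize(im2[80:200,200:360],(400,300),interpolation=cv2.INTER_CUBIC); cv2.imwrite("pics/c3b.png",np.hstack([a,b]))
print(sense()["finger_gap"])
```

```text
-0.276449829115278
```

View pics/c3b.png

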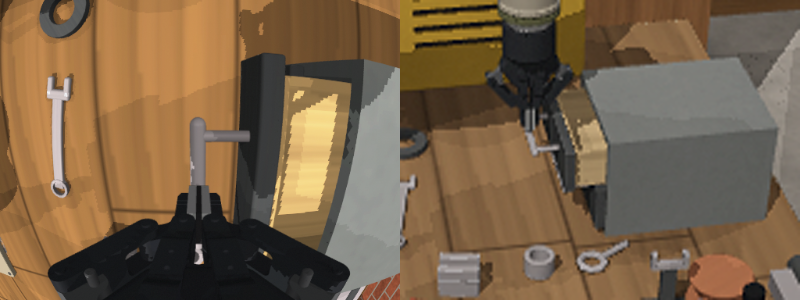

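Run:
```python
from h import *
im,tp=load("w3"); print(tp[0])
for z in (90,100,110,120,126,132,140): print(z,topx("wrist",[[558.6,223,z],[558.6,273,z],[558.6,276.4,z]],tp).round(1).tolist())
print("tip",topx("wrist",[tp[0]-[0,0,14],tp[0],tp[0]+[0,11,-14]],tp).round(1).tolist())
cv2.imwrite("pics/c4.png",cv2.resize(im[120:384,130:400],(800,600)[:2],interpolation=cv2.INTER_CUBIC))
im,tp2=load("w2")
print("cabinet-corner check w2",topx("wrist",[[558.6,173,126],[558.6,273,126]],tp2).round(1))
```

```text
[558.71045726 225.06315382 120.14458446]
90 [[252.9, 221.3], [252.9, 149.3], [252.9, 144.1]]
100 [[252.9, 227.3], [252.8, 152.1], [252.8, 146.5]]
110 [[252.9, 234.0], [252.8, 155.1], [252.8, 149.3]]
120 [[252.8, 241.3], [252.7, 158.5], [252.7, 152.4]]
126 [[252.8, 246.0], [252.7, 160.8], [252.7, 154.4]]
132 [[252.8, 251.0], [252.6, 163.2], [252.6, 156.6]]
140 [[252.7, 258.2], [252.6, 166.8], [252.6, 159.8]]
tip [[253.0, 228.4], [253.0, 238.3], [253.0, 212.4]]
cabinet-corner check w2 [[256.6 125.3]
 [256.5  25.4]]
```

View pics/c4.png

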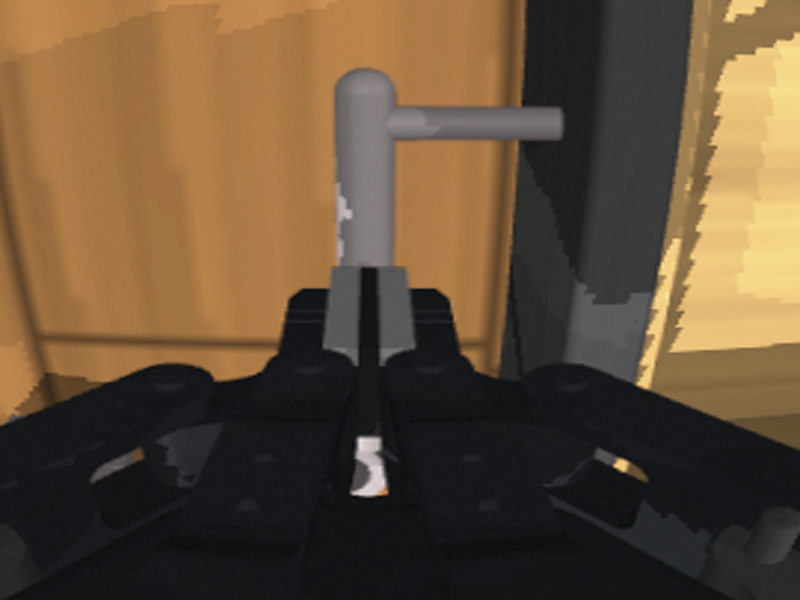

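Run:
```python
from h import *
for n,g in(("w1",42.5),("w2",17),("w3",0)):
    im,tp=load(n)
    for a in(11,0):
        print(n,a,[(o,topx("wrist",tp[0]+tp[1].apply([a,-g,o]),tp).round(0).tolist()[0]) for o in(-30,-20,-10,0,14)])
print(sense())
```

```text
w1 11 [(-30, [168.0, 244.0]), (-20, [173.0, 236.0]), (-10, [177.0, 228.0]), (0, [181.0, 221.0]), (14, [186.0, 212.0])]
w1 0 [(-30, [171.0, 263.0]), (-20, [175.0, 254.0]), (-10, [179.0, 245.0]), (0, [183.0, 237.0]), (14, [188.0, 228.0])]
w2 11 [(-30, [218.0, 246.0]), (-20, [220.0, 237.0]), (-10, [222.0, 229.0]), (0, [224.0, 221.0]), (14, [226.0, 212.0])]
w2 0 [(-30, [219.0, 265.0]), (-20, [221.0, 255.0]), (-10, [223.0, 246.0]), (0, [224.0, 238.0]), (14, [226.0, 228.0])]
w3 11 [(-30, [253.0, 246.0]), (-20, [253.0, 237.0]), (-10, [253.0, 229.0]), (0, [253.0, 221.0]), (14, [253.0, 212.0])]
w3 0 [(-30, [253.0, 265.0]), (-20, [253.0, 255.0]), (-10, [253.0, 246.0]), (0, [253.0, 238.0]), (14, [253.0, 228.0])]
{'time': 7.35, 'joint_pos': array([ 1.70647155e+01,  1.13762867e+01,  9.10944594e+01, -3.99656901e-06,
        7.75108247e+01,  1.70612086e+01]), 'qd': array([-0.05598851,  0.09276938,  0.07831597, -0.12284481, -0.06599466,
        0.0814658 ]), 'joint_efforts': array([-5.44681825e-03, -5.85276997e+01, -4.81309998e+01, -4.29230877e-04,
       -3.06056441e-03, -9.55299924e-05]), 'tool_pos': array([558.53026352, 225.00782264, 119.79982878]), 'tcp_rot': array([ 1.79982381e+02, -5.40325416e-03,  9.00035086e+01]), 'ft_force': array([-0.32977824,  0.29816072, -0.76497205]), 'wrist_torque': array([ 0.0236027 , -0.04988596, -0.04497871]), 'grip_force': 0.0, 'finger_gap': -0.276449829115278}
```

Call:
apply_moves --pt "0 0 0 0 0 0 0.38" --pt "0 0 0 0 0 0 0.38" --pt "0 0 0 0 0 0 0.38" --pt "0 0 0.3 0 0 0 0.38" --pt "0 0 0.3 0 0 0 0.38" --pt "0 0 0 0 0 0 0.38"

```text
time: 8.1
tool_pos: [557.3, 224.6, 99.8]
tcp_rot: [-179.8, 0.0, 90.0]
ft_force: [0.5, -0.1, -0.1]
finger_gap: 32.4
grip_force: 0.0
```

Call:
apply_moves --pt "0 0 0 0 0 0 0" --pt "0 0 0 0 0 0 0" --pt "0 0 0 0 0 0 0" --pt "0 0 0 0 0 0 0" --grip_force 30

```text
time: 8.6
tool_pos: [558.5, 225.0, 101.7]
tcp_rot: [180.0, -0.0, 90.0]
ft_force: [0.4, -0.0, -1.3]
finger_gap: 9.6
grip_force: 29.3
```

Run:
```python
from h import *
im,tp=shot("w5"); print(tp[0])
cv2.imwrite("pics/c5.png",cv2.resize(im[120:384,130:400],(800,600)[:2],interpolation=cv2.INTER_CUBIC))
```

```text
[558.52523471 224.97908982 101.70077579]
```

View pics/c5.png

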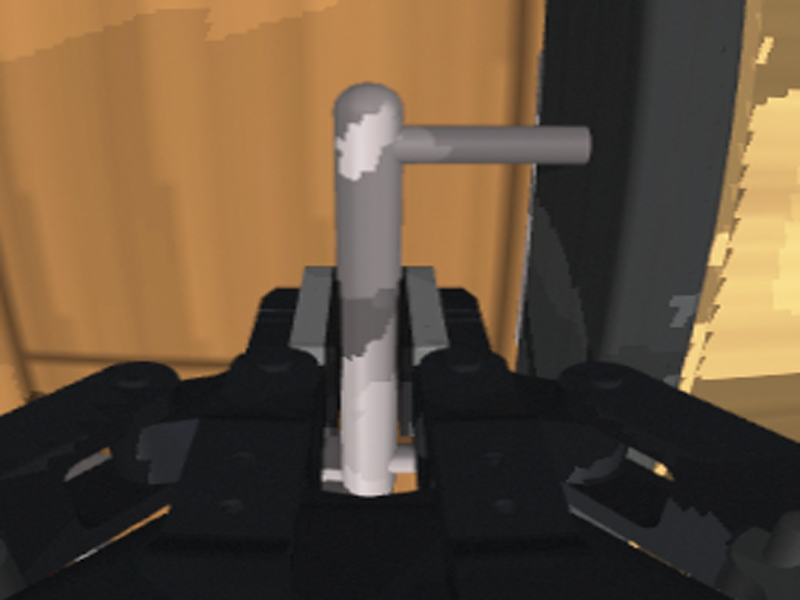

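Now it has gripped (gap 9.6). The fingertips sit well behind where the text puts them, which I'll calibrate by touch. The drawer is about 50 mm out, so I pull about 115 mm more.

Call:
apply_moves --pt "0 -0.2 0 0 0 0 0" --pt "0 -0.5 0 0 0 0 0" --pt "0 -0.6 0 0 0 0 0" --pt "0 -0.6 0 0 0 0 0" --pt "0 -0.6 0 0 0 0 0" --pt "0 -0.6 0 0 0 0 0" --pt "0 -0.5 0 0 0 0 0" --pt "0 -0.25 0 0 0 0 0"

```text
time: 9.65
tool_pos: [442.2, 224.8, 101.7]
tcp_rot: [180.0, 0.0, 90.0]
ft_force: [0.8, -2.3, -1.7]
finger_gap: 9.3
grip_force: 30.2
```

Call:
apply_moves --pt "0 0 0 0 0 0 0" --pt "0 0 0 0 0 0 0.38" --pt "0 0 0 0 0 0 0.38" --pt "0 0 0 0 0 0 0.38" --pt "0 0 -1 0 0 0 0.38" --pt "0 0 -1 0 0 0 0.38" --pt "0 0 -1 0 0 0 0.38" --pt "0 0 -1 0 0 0 0.38"

```text
time: 10.65
tool_pos: [443.0, 225.0, 222.6]
tcp_rot: [180.0, -0.0, 90.0]
ft_force: [0.7, 0.2, -0.4]
finger_gap: 32.6
grip_force: 0.0
```

Call:
apply_moves --pt "-1 0 -0.5 0 0 0 0.5" --pt "-1 0 -0.5 0 0 0 0.5" --pt "-1 0 0 0 0 0 0.5" --pt "-1 0 0 0 0 0 0.5" --pt "-1 0 0 0 0 0 0.5" --pt "0 0 0 0 0 0 0.5" --pt "0 0 0 0 0 0 0.5"

```text
time: 11.52
tool_pos: [443.1, 75.3, 251.7]
tcp_rot: [180.0, -0.0, 90.0]
ft_force: [-1.2, 0.5, -1.3]
finger_gap: 42.7
grip_force: 0.0
```

Run:
```python
from h import *
im,tp=shot("w6"); print(tp[0]); cv2.imwrite("pics/w6b.png",cv2.resize(im,(800,600),interpolation=cv2.INTER_CUBIC))
```

```text
[443.06831822  75.28917955 251.66657037]
```

View pics/w6b.png

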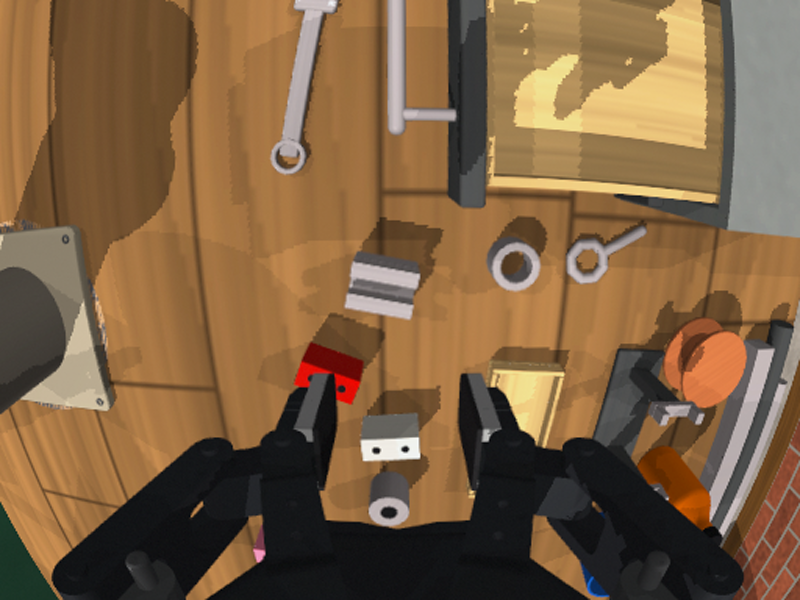

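The drawer is out (front inner wall near x=490). The slotted block is at (383,285). Next is the magnets.

Call:
apply_moves --pt "-1 0.2 0 0 0 0 0.8" --pt "-1 0.2 0 0 0 0 0.8" --pt "-1 0.2 0 0 0 0 0.8" --pt "-1 0.2 0 0 0 0 0.8" --pt "-1 0.2 0 0 0 0 0.8" --pt "-1 0.2 0 0 0 0 0.8" --pt "-1 0.2 0 0 0 0 0.8" --pt "-1 0.2 0 0 0 0 0.8"

```text
time: 12.58
tool_pos: [491.6, -165.0, 251.5]
tcp_rot: [-180.0, -0.0, 90.1]
ft_force: [0.7, -0.2, -0.3]
finger_gap: 67.9
grip_force: 0.0
```

Call:
apply_moves --pt "-0.8 0.2 0.7 0 0 0 1" --pt "0 0 0.7 0 0 0 1" --pt "0 0 0 0 0 0 1" --pt "0 0 0 0 0 0 1"

```text
time: 13.08
tool_pos: [497.5, -188.4, 210.4]
tcp_rot: [180.0, 0.0, 90.1]
ft_force: [0.9, 0.3, 0.6]
finger_gap: 85.1
grip_force: 0.0
```

Run:
```python
from h import *
im,tp=shot("w7"); print(tp[0]); h=cv2.cvtColor(im,cv2.COLOR_BGR2HSV)
m=(h[...,1]<70)&(h[...,2]<130)
for c in blobs(m,200):
    if cv2.contourArea(c)<6000: print(c[:,0].mean(0).round(),cv2.contourArea(c),*rect("wrist",c,20,tp))
m2=(h[...,1]<40)&(h[...,2]>170)
for c in blobs(m2,8):
    if cv2.contourArea(c)<6000: print("white",c[:,0].mean(0).round(),cv2.contourArea(c),toworld("wrist",c[:,0].mean(0),20,tp).round(1),*rect("wrist",c,20,tp))
cv2.imwrite("pics/w7b.png",cv2.resize(im,(800,600),interpolation=cv2.INTER_CUBIC))
```

```text
[ 497.47766506 -188.41182853  210.37660176]
[276. 266.] 1060.0 [ 532.4 -330.2] [79.9 46.6] 75.0
[238. 251.] 1112.0 [ 479.9 -305.2] [79.4 43.7] 79.4
[210. 164.] 231.5 [ 444.5 -185.2] [39.7 20.3] 145.4
[494. 119.] 1034.5 [ 854.  -105.5] [160.4  29.6] 90.0
[409. 103.] 4460.0 [ 703.5 -103.2] [151.6  86.4] 85.4
[ 6. 61.] 450.0 [126.1 -11.2] [196.6  13.2] 89.9
white [246. 327.] 500.5 [[ 485.5 -442.9   20. ]] [ 486.3 -446.1] [93.1 25.3] 146.9
white [270. 284.] 13.0 [[ 520.5 -357.4   20. ]] [ 520.5 -357.4] [7.2 5.3] 179.3
white [232. 269.] 16.0 [[ 468.8 -332.4   20. ]] [ 468.7 -332.7] [6.9 6.8] 178.4
white [282. 262.] 40.5 [[ 536.5 -321.5   20. ]] [ 536.7 -321.3] [11.2  9.7] 179.1
white [242. 246.] 47.5 [[ 482.2 -295.7   20. ]] [ 482.5 -295.4] [10.7 10.6] 0.3
white [490. 274.] 501.5 [[ 936.7 -379.1   20. ]] [ 940.2 -395.9] [268.9  18.5] 90.0
white [475. 263.] 1052.5 [[ 882.7 -349.8   20. ]] [ 885.4 -364.9] [236.   30.5] 90.1
white [199. 179.] 949.5 [[ 430.9 -204.4   20. ]] [ 430.9 -204.5] [44.4 43.5] 179.3
white [457. 161.] 33.5 [[ 785.6 -173.5   20. ]] [ 785.5 -173.2] [13.1  9.4] 92.4
white [435. 156.] 196.5 [[ 744.5 -168.2   20. ]] [ 745.3 -167.9] [39.9 14.8] 179.7
white [199. 105.] 1091.0 [[ 434.3 -114.    20. ]] [ 433.4 -113.9] [60.  27.9] 3.9
white [504. 127.] 1122.5 [[ 881.1 -115.6   20. ]] [ 884.6 -118.6] [188.7  30.6] 90.4
white [469.  69.] 33.5 [[795.8 -41.3  20. ]] [795.4 -40.8] [14.5  8. ] 91.0
white [446.  64.] 195.0 [[752.2 -41.5  20. ]] [754.9 -40.3] [38.9 19.2] 174.2
```

View pics/w7b.png

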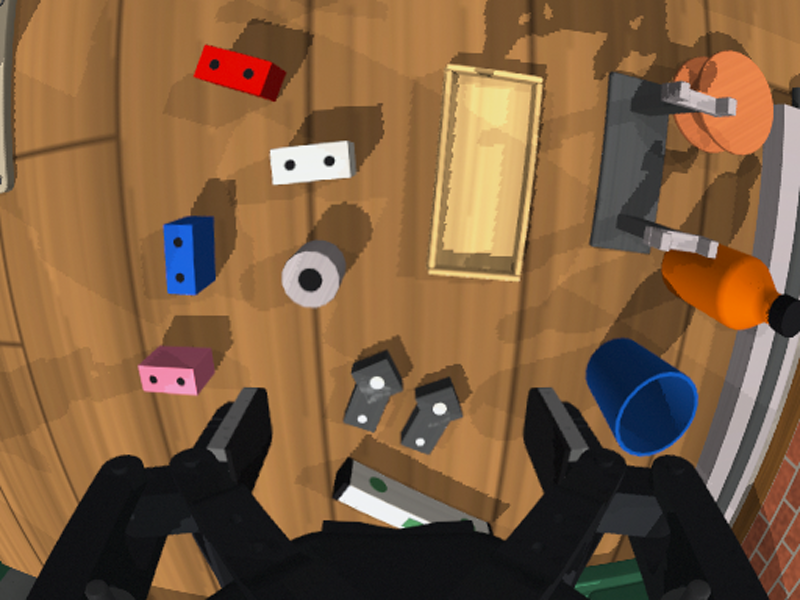

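Both magnets are visible with white dots, the big dot on the head. One has already been knocked from (555,-319) to (532,-330).

A: yaw 70, grip point (472.6,-322). B: yaw 66, grip point (525,-347).

Run:
```python
from h import *
go(472.6,-322,70,70)
```

```text
now shift [-4.45 -0.84  4.69] aftr shift [-4.46  0.74  4.69] turn 4.38 pose [ 497.7 -188.6  210.8] 90.1
```

Call:
apply_moves --pt "0 0 0 0 0 1 0.52" --pt "0 0 0 0 0 1 0.52" --pt "0 0 0 0 0 1 0.52" --pt "0 0 0 0 0 1 0.52" --pt "0 0 0 0 0 0.38 0.52"

```text
time: 13.75
tool_pos: [497.6, -188.9, 210.9]
tcp_rot: [179.9, 0.0, 69.9]
ft_force: [0.2, -0.9, -0.1]
finger_gap: 44.6
grip_force: 0.0
```

Call:
apply_moves --pt "-1 0.2 0 0 0 0 0.52" --pt "-1 0.2 0 0 0 0 0.52" --pt "-1 0.2 0.7 0 0 0 0.52" --pt "-1 0.14 1 0 0 0 0.52" --pt "-0.46 0 1 0 0 0 0.52" --pt "0 0 1 0 0 0 0.52" --pt "0 0 1 0 0 0 0.52" --pt "0 0 0 0 0 0 0.52"

```text
time: 14.75
tool_pos: [470.4, -320.9, 66.4]
tcp_rot: [-179.7, -0.1, 70.0]
ft_force: [0.1, -0.3, -0.8]
finger_gap: 44.6
grip_force: 0.0
```

Run:
```python
from h import *
im,tp=shot("w8"); print(tp[0]); go(472.6,-322,70,70)
cv2.imwrite("pics/w8b.png",cv2.resize(im[120:384,130:400],(800,600)[:2],interpolation=cv2.INTER_CUBIC))
```

```text
[ 470.35939999 -320.88436406   66.36661341]
now shift [ 0.01  0.04 -0.05] aftr shift [ 0.01  0.04 -0.05] turn -0.01 pose [ 471.5 -321.8   68.4] 70.0
```

View pics/w8b.png

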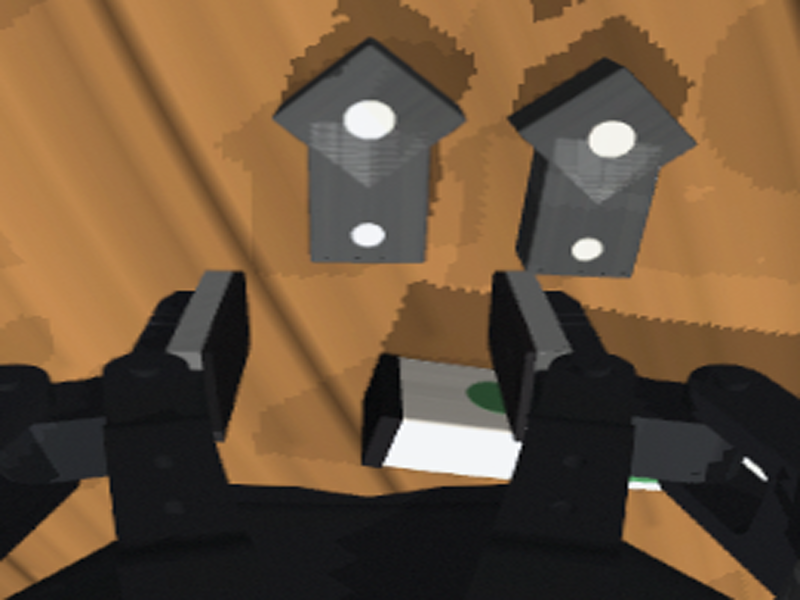

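Call:
apply_moves --pt "0 0.04 0.8 0 0 0 0.52" --pt "0 0 0.8 0 0 0 0.52" --pt "0 0 0.5 0 0 0 0.52" --pt "0 0 0.2 0 0 0 0.52" --pt "0 0 0.1 0 0 0 0.52" --pt "0 0 0 0 0 0 0.52" --pt "0 0 0 0 0 0 0.52"

```text
time: 15.68
tool_pos: [473.4, -323.1, -2.6]
tcp_rot: [179.9, 0.0, 69.9]
ft_force: [-0.8, -0.1, 0.0]
finger_gap: 44.2
grip_force: 0.0
```

Call:
apply_moves --pt "0 0 0.08 0 0 0 0.52" --pt "0 0 0.08 0 0 0 0.52" --pt "0 0 0 0 0 0 0.52"

```text
time: 16.05
tool_pos: [472.7, -322.5, -8.6]
tcp_rot: [-180.0, -0.0, 69.9]
ft_force: [0.3, -0.2, -0.6]
finger_gap: 44.2
grip_force: 0.0
```

Call:
apply_moves --pt "0 0 0.08 0 0 0 0.52" --pt "0 0 0 0 0 0 0.52"

```text
time: 16.3
tool_pos: [472.8, -322.6, -10.9]
tcp_rot: [-180.0, -0.0, 69.9]
ft_force: [0.4, 0.3, 0.5]
finger_gap: 44.2
grip_force: 0.0
```

Run:
```python
from h import *
im,tp=shot("w9"); print(tp[0],sense()["ft_force"])
cv2.imwrite("pics/w9b.png",cv2.resize(im[120:384,130:400],(800,600)[:2],interpolation=cv2.INTER_CUBIC))
```

```text
[ 472.80150767 -322.6338611   -10.89117634] [ 0.16269136 -0.16021128  0.39868176]
```

View pics/w9b.png

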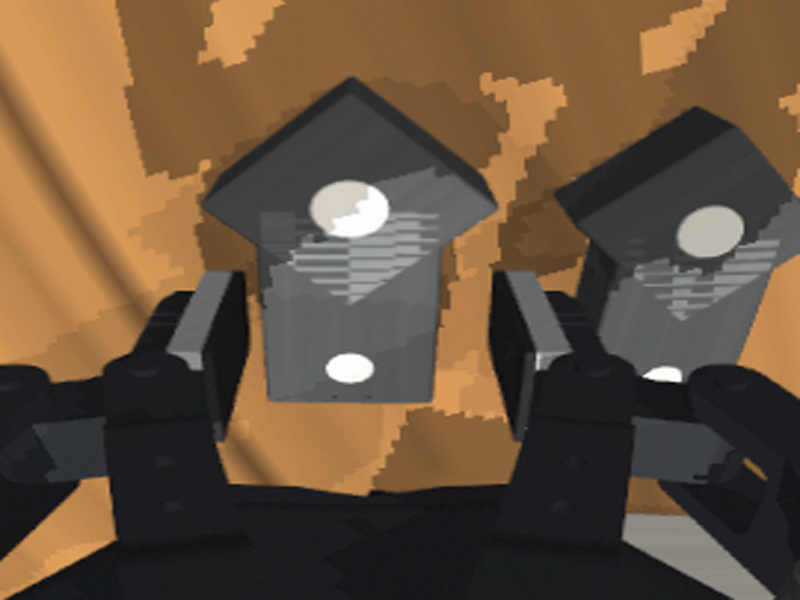

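Call:
apply_moves --pt "0 -0.08 0.08 0 0 0 0.52" --pt "0 0 0.08 0 0 0 0.52" --pt "0 0 0 0 0 0 0.52"

```text
time: 16.73
tool_pos: [470.5, -321.7, -15.8]
tcp_rot: [-180.0, -0.0, 69.9]
ft_force: [0.5, 0.6, 0.3]
finger_gap: 44.6
grip_force: 0.0
```

Call:
apply_moves --pt "0 0 0.06 0 0 0 0.52" --pt "0 0 0 0 0 0 0.52"

```text
time: 16.98
tool_pos: [470.7, -321.9, -17.3]
tcp_rot: [-180.0, -0.0, 69.9]
ft_force: [0.3, 0.4, -0.1]
finger_gap: 44.5
grip_force: 0.0
```

Call:
apply_moves --pt "0 0 0.06 0 0 0 0.52" --pt "0 0 0 0 0 0 0.52"

```text
time: 17.23
tool_pos: [470.9, -322.1, -17.8]
tcp_rot: [180.0, 0.0, 69.9]
ft_force: [-5.0, 3.2, 12.7]
finger_gap: 44.1
grip_force: 5.9
```

Call:
apply_moves --pt "0 0 0.06 0 0 0 0.52" --pt "0 0 0 0 0 0 0.52"

```text
time: 17.48
tool_pos: [471.0, -322.1, -17.9]
tcp_rot: [-180.0, 0.0, 69.9]
ft_force: [-11.6, 9.6, 28.8]
finger_gap: 44.4
grip_force: 14.5
```

Call:
apply_moves --pt "0 0 -0.25 0 0 0 0.52" --pt "0 0 0 0 0 0 0.3" --pt "0 0 0 0 0 0 0.3" --pt "0 0 0 0 0 0 0.2" --pt "0 0 0 0 0 0 0.1" --pt "0 0 0 0 0 0 0.1" --grip_force 50

```text
time: 18.23
tool_pos: [471.5, -322.6, -12.2]
tcp_rot: [179.9, 0.0, 69.9]
ft_force: [-3.3, 1.9, 10.8]
finger_gap: 28.8
grip_force: 50.6
```

Call:
apply_moves --pt "0 0 0 0 0 0 0" --pt "0 0 -0.2 0 0 0 0" --pt "0 0 -0.8 0 0 0 0" --pt "0 0 -1 0 0 0 0" --pt "0 0 -1 0 0 0 0" --grip_force 50

```text
time: 18.85
tool_pos: [470.1, -321.4, 76.7]
tcp_rot: [-179.9, -0.0, 69.9]
ft_force: [0.2, -0.4, -1.9]
finger_gap: 29.0
grip_force: 49.6
```

Run:
```python
from h import *
go(532,210,240,90)
im,tp=shot("w10"); print(tp[0],sense()["finger_gap"])
h=cv2.cvtColor(im,cv2.COLOR_BGR2HSV)
for c in blobs((h[...,1]<60)&(h[...,2]>120),8):
    if cv2.contourArea(c)<1500: print("white",c[:,0].mean(0).round(),cv2.contourArea(c),toworld("wrist",c[:,0].mean(0),20,tp).round(1))
```

```text
now shift [17.35 -4.14 -5.44] aftr shift [17.71  2.06 -5.44] turn -4.38 pose [ 470.1 -321.4   76.7] 69.9
[ 470.11055757 -321.43259091   76.65457777] 28.869114949532275
white [470. 379.] 49.0 [[ 694.1 -729.5   20. ]]
white [371. 326.] 23.5 [[ 538.  -489.8   20. ]]
white [277. 311.] 521.5 [[ 454.7 -427.8   20. ]]
white [406. 302.] 462.5 [[ 580.2 -474.6   20. ]]
white [336. 285.] 18.0 [[ 513.5 -418.9   20. ]]
white [255. 283.] 155.5 [[ 446.7 -390.3   20. ]]
white [215. 277.] 9.5 [[ 415.7 -372.9   20. ]]
white [294. 278.] 20.0 [[ 480.8 -396.8   20. ]]
white [251. 243.] 10.5 [[ 457.1 -351.3   20. ]]
white [326. 224.] 72.0 [[ 519.5 -357.    20. ]]
white [255. 212.] 498.5 [[ 469.3 -327.2   20. ]]
white [334. 178.] 183.0 [[ 535.7 -321.3   20. ]]
white [106.   4.] 382.0 [[ 418.8 -127.2   20. ]]
```

Call:
apply_moves --pt "0 0 -1 0 0 -1 0" --pt "0 0 -1 0 0 -1 0" --pt "0 0 -1 0 0 -1 0" --pt "0 0 -1 0 0 -1 0" --pt "0 0 -1 0 0 -0.38 0" --pt "0.7 0.06 -0.4 0 0 0 0" --pt "1 0.1 0 0 0 0 0" --pt "1 0.1 0 0 0 0 0"

```text
time: 19.9
tool_pos: [478.1, -238.9, 237.3]
tcp_rot: [-179.9, -0.1, 90.0]
ft_force: [-0.3, 0.4, -3.1]
finger_gap: 28.9
grip_force: 49.8
```

Call:
apply_moves --pt "1 0.1 0 0 0 0 0" --pt "1 0.1 0 0 0 0 0" --pt "1 0.1 0 0 0 0 0" --pt "1 0.1 0 0 0 0 0" --pt "1 0.1 0 0 0 0 0" --pt "1 0.1 0 0 0 0 0" --pt "1 0.1 0 0 0 0 0" --pt "1 0.1 0 0 0 0 0"

```text
time: 20.9
tool_pos: [501.5, 1.1, 237.1]
tcp_rot: [-179.9, -0.0, 90.0]
ft_force: [-0.4, 0.8, -1.3]
finger_gap: 28.8
grip_force: 49.8
```

Call:
apply_moves --pt "1 0.2 0 0 0 0 0" --pt "1 0.2 0 0 0 0 0" --pt "1 0.2 0 0 0 0 0" --pt "1 0.2 0 0 0 0 0" --pt "1 0.2 0 0 0 0 0" --pt "0 0 0 0 0 0 0" --pt "0 0 0 0 0 0 0" --pt "0 0 0 0 0 0 0"

```text
time: 21.9
tool_pos: [532.1, 148.4, 238.3]
tcp_rot: [-180.0, 0.0, 89.9]
ft_force: [0.1, -0.8, -2.3]
finger_gap: 28.7
grip_force: 49.8
```

Run:
```python
from h import *
go(532,210,110,90); print(sense()["finger_gap"])
im,tp=shot("w11"); cv2.imwrite("pics/w11b.png",cv2.resize(im,(800,600),interpolation=cv2.INTER_CUBIC))
print(topx("wrist",[[490,225,151],[656,225,164],[490,146,151],[490,146,92],[656,146,142]],tp).round()/.64)
```

```text
now shift [ 2.05 -0.01  4.28] aftr shift [ 2.05 -0.    4.28] turn -0.01 pose [532.1 148.4 238.3] 89.9
28.665547347641574
[[315.625  162.5   ]
 [626.5625 173.4375]
 [320.3125 304.6875]
 [334.375  278.125 ]
 [596.875  300.    ]]
```

View pics/w11b.png

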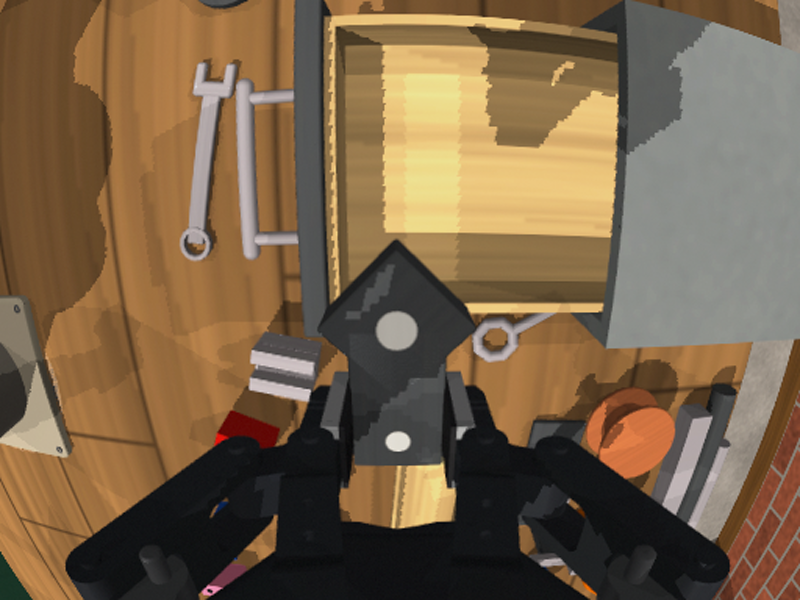

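Magnet A is held and the open drawer is clear. I place it at x=538.

Call:
apply_moves --pt "1 0.2 0 0 0 0 0" --pt "1 0 0 0 0 0 0" --pt "0.05 0 1 0 0 0 0" --pt "0 0 1 0 0 0 0" --pt "0 0 1 0 0 0 0" --pt "0 0 1 0 0 0 0" --pt "0 0 0.7 0 0 0 0" --pt "0 0 0.3 0 0 0 0"

```text
time: 22.95
tool_pos: [537.9, 209.7, 87.6]
tcp_rot: [-179.9, 0.0, 89.9]
ft_force: [-0.4, -2.6, 9.3]
finger_gap: 28.4
grip_force: 50.1
```

Call:
apply_moves --pt "0 0 0.1 0 0 0 0" --pt "0 0 0.08 0 0 0 0" --pt "0 0 0 0 0 0 0" --pt "0 0 0 0 0 0 0"

```text
time: 23.45
tool_pos: [538.9, 210.7, 83.8]
tcp_rot: [180.0, -0.0, 90.0]
ft_force: [1.0, 0.6, -0.9]
finger_gap: 28.6
grip_force: 50.6
```

Call:
apply_moves --pt "0 0 0.06 0 0 0 0" --pt "0 0 0 0 0 0 0"

```text
time: 23.7
tool_pos: [538.4, 210.6, 81.4]
tcp_rot: [-180.0, -0.0, 90.0]
ft_force: [0.5, 1.0, -0.3]
finger_gap: 28.5
grip_force: 50.6
```

Call:
apply_moves --pt "0 0 0.06 0 0 0 0" --pt "0 0 0 0 0 0 0"

```text
time: 23.95
tool_pos: [538.8, 210.7, 80.0]
tcp_rot: [180.0, -0.0, 90.0]
ft_force: [1.4, 0.2, 1.5]
finger_gap: 28.6
grip_force: 50.6
```

Call:
apply_moves --pt "0 0 0 0 0 0 0.42" --pt "0 0 0 0 0 0 0.46" --pt "0 0 0 0 0 0 0.46" --pt "0 0 -0.5 0 0 0 0.46" --pt "0 0 -1 0 0 0 0.46" --pt "0 0 -1 0 0 0 0.46" --pt "0 0 -1 0 0 0 0.46" --pt "0 0 -1 0 0 0 0.46"

```text
time: 24.95
tool_pos: [538.4, 210.6, 216.9]
tcp_rot: [180.0, -0.0, 90.0]
ft_force: [0.1, 0.5, 1.7]
finger_gap: 39.2
grip_force: 0.0
```

Call:
apply_moves --pt "-0.7 0 -1 0 0 0 0.46" --pt "-1 0 0 0 0 0 0.5" --pt "-1 0 0 0 0 0 0.5" --pt "-1 0 0 0 0 0 0.5" --pt "0 0 0 0 0 0 0.5" --pt "0 0 0 0 0 0 0.5"

```text
time: 25.7
tool_pos: [538.6, 100.0, 245.4]
tcp_rot: [180.0, -0.0, 90.0]
ft_force: [1.0, 0.2, 0.3]
finger_gap: 42.8
grip_force: 0.0
```

Run:
```python
from h import *
im,tp=shot("w12"); h=cv2.cvtColor(im,cv2.COLOR_BGR2HSV); print(tp[0])
for c in blobs((h[...,1]<70)&(h[...,2]<130)&(np.arange(384)[:,None]<250),100):
    if cv2.contourArea(c)<9000: print("dark",c[:,0].mean(0).round(),cv2.contourArea(c),*rect("wrist",c,112,tp))
for c in blobs((h[...,1]<60)&(h[...,2]>120)&(np.arange(384)[:,None]<250),8):
    if cv2.contourArea(c)<1500: print("white",c[:,0].mean(0).round(),cv2.contourArea(c),toworld("wrist",c[:,0].mean(0),112,tp).round(1))
```

```text
[538.57827383  99.98587305 245.40852906]
dark [357. 246.] 256.5 [659.5  20.2] [43.8 10.7] 177.2
dark [306. 246.] 141.5 [598.9  23.6] [26.4 12.8] 178.5
dark [204. 246.] 141.5 [482.   23.7] [26.3 12.8] 1.4
dark [455. 238.] 571.5 [803.7  26.2] [65.4 42.7] 175.0
dark [  5. 224.] 535.5 [181.5  29.2] [93.9 33.2] 66.3
dark [260. 194.] 105.5 [545.5  83.2] [20.7 12. ] 180.0
dark [180. 198.] 733.0 [457.7  79.2] [47.2 35.2] 167.8
dark [260. 175.] 105.0 [545.4 103.5] [28.6 11.5] 0.0
dark [ 21. 208.] 357.5 [229.   62.8] [124.7  18.1] 90.7
dark [150.  61.] 122.5 [435.4 224.6] [83.1  2.9] 90.3
dark [251.  58.] 2119.0 [535.9 226. ] [71.7 45.1] 89.8
dark [403.  76.] 5362.0 [694.1 229. ] [227.4  84.5] 68.3
dark [184.  82.] 2793.0 [468.8 202. ] [168.6  29.8] 93.7
white [451. 246.] 100.5 [[800.4  11.5 112. ]]
white [172. 216.] 310.0 [[450.1  59.1 112. ]]
white [175. 197.] 368.0 [[455.3  80.3 112. ]]
white [260. 190.] 743.0 [[545.5  88.1 112. ]]
white [ 12. 211.] 943.5 [[206.6  59.2 112. ]]
white [326. 179.] 755.5 [[613.7 100.1 112. ]]
white [251.  78.] 53.0 [[536.5 201.  112. ]]
white [250.  39.] 121.0 [[536. 240. 112.]]
```

Magnet A lies flat at (536,226) in the drawer. Back for B.

Call:
apply_moves --pt "-1 0 0 0 0 0 0.52" --pt "-1 0 0 0 0 0 0.52" --pt "-1 0 0 0 0 0 0.52" --pt "-1 0 0 0 0 0 0.52" --pt "-1 0 0 0 0 0 0.52" --pt "-1 0 0 0 0 0 0.52" --pt "-1 0 0 0 0 0 0.52" --pt "-1 0 0 0 0 0 0.52"

```text
time: 26.75
tool_pos: [538.8, -140.3, 244.8]
tcp_rot: [180.0, -0.0, 90.1]
ft_force: [-0.3, 0.3, 0.2]
finger_gap: 44.4
grip_force: 0.0
```

Call:
apply_moves --pt "-1 0 0 0 0 0 0.52" --pt "-1 0 0 0 0 0 0.52" --pt "0 0 0.5 0 0 1 0.52" --pt "0 0 0.5 0 0 1 0.52" --pt "0 0 0 0 0 1 0.52" --pt "0 0 0 0 0 1 0.52" --pt "0 0 0 0 0 1 0.52" --pt "0 0 0 0 0 0.24 0.52"

```text
time: 27.75
tool_pos: [539.0, -199.5, 214.7]
tcp_rot: [-180.0, -0.0, 66.0]
ft_force: [-0.0, 0.4, 0.2]
finger_gap: 44.7
grip_force: 0.0
```

Call:
apply_moves --pt "0 0 0 0 0 0 0.52" --pt "0 0 0 0 0 0 0.52"

```text
time: 28.0
tool_pos: [538.6, -200.2, 214.7]
tcp_rot: [-180.0, -0.0, 66.1]
ft_force: [-0.8, 0.7, 0.6]
finger_gap: 44.4
grip_force: 0.0
```

```bash
cat > mag.py <<'E'
from h import *
import sys
im,tp=shot(sys.argv[1]); h=cv2.cvtColor(im,cv2.COLOR_BGR2HSV); print(tp[0])
d=[]
dark=cv2.dilate(((h[...,1]<70)&(h[...,2]<140)).astype(np.uint8),np.ones((3,3)))
for c in blobs((h[...,1]<60)&(h[...,2]>110),8):
    a=cv2.contourArea(c)
    if a<1500:
        w=toworld("wrist",c[:,0].mean(0),20,tp)[0]
        print(c[:,0].mean(0).round(),a,w.round(1))
E
python3 mag.py w13; python3 -c "
from h import *
go(525.1,-347.1,70,66)"
```

```text
[ 538.62973368 -200.18558984  214.72847894]
[384. 382.] 35.0 [ 607.9 -731.2   20. ]
[496. 359.] 232.5 [ 927.2 -919.9   20. ]
[507. 318.] 179.0 [ 934.  -744.2   20. ]
[280. 314.] 1214.0 [ 481.8 -428.2   20. ]
[196. 279.] 24.5 [ 395.5 -316.8   20. ]
[286. 272.] 24.5 [ 519.3 -357.4   20. ]
[288. 248.] 59.0 [ 535.7 -321.9   20. ]
[  3. 218.] 133.0 [108.2 -96.6  20. ]
[175. 203.] 864.5 [ 425.7 -203.4   20. ]
[149. 138.] 1149.5 [ 435.2 -113.4   20. ]
[377.  83.] 382.0 [ 721.5 -163.3   20. ]
[403.  77.] 68.5 [ 759.4 -167.2   20. ]
[96. 40.] 527.0 [424.1  37.9  20. ]
[89. 20.] 338.5 [425.1  69.6  20. ]
[463.  41.] 1260.0 [ 879.  -146.9   20. ]
[39.  8.] 191.5 [357.7 144.5  20. ]
now shift [-4.65  1.58  4.82] aftr shift [-4.65  1.58  4.82] turn 0.01 pose [ 538.6 -200.3  214.7] 66.0
```

Call:
apply_moves --pt "-1 0.35 0 0 0 0 0.52" --pt "-1 0.4 0 0 0 0 0.52" --pt "-1 0.4 0.7 0 0 0 0.52" --pt "-1 0.4 1 0 0 0 0.52" --pt "-0.65 0 1 0 0 0 0.52" --pt "0 0 1 0 0 0 0.52" --pt "0 0 1 0 0 0 0.52" --pt "0 0 0 0 0 0 0.52"

```text
time: 29.05
tool_pos: [522.1, -345.3, 70.4]
tcp_rot: [-179.7, -0.1, 66.0]
ft_force: [-0.1, -0.7, 0.3]
finger_gap: 44.5
grip_force: 0.0
```

Call:
apply_moves --pt "0 0 0.8 0 0 0 0.52" --pt "0 0 0.8 0 0 0 0.52" --pt "0 0 0.6 0 0 0 0.52" --pt "0 0 0.4 0 0 0 0.52" --pt "0 0 0.17 0 0 0 0.52" --pt "0 0 0 0 0 0 0.52" --pt "0 0 0 0 0 0 0.52"

```text
time: 29.92
tool_pos: [524.8, -347.2, -8.5]
tcp_rot: [179.9, 0.0, 66.0]
ft_force: [0.4, -0.1, 0.5]
finger_gap: 44.0
grip_force: 0.0
```

Call:
apply_moves --pt "0 0 0 0 0 0 0.4" --pt "0 0 0 0 0 0 0.3" --pt "0 0 0 0 0 0 0.2" --pt "0 0 0 0 0 0 0" --pt "0 0 0 0 0 0 0" --pt "0 0 0 0 0 0 0" --grip_force 50

```text
time: 30.68
tool_pos: [524.7, -347.3, -8.5]
tcp_rot: [179.9, 0.0, 66.0]
ft_force: [-1.3, 0.9, 5.8]
finger_gap: 28.6
grip_force: 51.1
```

Call:
apply_moves --pt "0 0 -0.3 0 0 0 0" --pt "0 0 -1 0 0 -0.5 0" --pt "0 0 -1 0 0 -1 0" --pt "0 0 -1 0 0 -1 0" --pt "0 0 -1 0 0 -1 0" --pt "0 0 -1 0 0 -1 0" --pt "0 0 -1 0 0 -0.74 0" --pt "0 0 -1 0 0 0 0"

```text
time: 31.68
tool_pos: [523.9, -346.5, 210.5]
tcp_rot: [-180.0, -0.0, 90.1]
ft_force: [-0.1, -0.4, -2.9]
finger_gap: 28.8
grip_force: 50.2
```

Call:
apply_moves --pt "0.5 0 -1 0 0 0 0" --pt "1 0.2 0 0 0 0 0" --pt "1 0.2 0 0 0 0 0" --pt "1 0.2 0 0 0 0 0" --pt "1 0.2 0 0 0 0 0" --pt "1 0.2 0 0 0 0 0" --pt "1 0.2 0 0 0 0 0" --pt "1 0.2 0 0 0 0 0"

```text
time: 32.67
tool_pos: [566.0, -120.6, 239.5]
tcp_rot: [-180.0, -0.0, 90.0]
ft_force: [0.1, -0.8, -1.7]
finger_gap: 28.6
grip_force: 50.3
```

Call:
apply_moves --pt "1 0.2 0 0 0 0 0" --pt "1 0.2 0 0 0 0 0" --pt "1 0.2 0 0 0 0 0" --pt "1 0.2 0 0 0 0 0" --pt "1 0.2 0 0 0 0 0" --pt "1 0.1 0 0 0 0 0" --pt "1 0 0 0 0 0 0" --pt "1 0 0 0 0 0 0"

```text
time: 33.67
tool_pos: [598.8, 119.2, 239.4]
tcp_rot: [-180.0, 0.0, 90.0]
ft_force: [0.3, -0.6, -2.5]
finger_gap: 29.0
grip_force: 50.3
```

Call:
apply_moves --pt "1 0 0 0 0 0 0" --pt "1 0 0 0 0 0 0" --pt "1 0 0 0 0 0 0" --pt "0 0 0 0 0 0 0" --pt "0 0 0 0 0 0 0"

```text
time: 34.3
tool_pos: [599.0, 207.8, 239.4]
tcp_rot: [-180.0, 0.0, 90.0]
ft_force: [-0.4, 0.4, -2.6]
finger_gap: 28.3
grip_force: 50.2
```

Run:
```python
from h import *
go(602,210,88,90);print(sense()["finger_gap"])
```

```text
now shift [0.07 0.1  5.05] aftr shift [0.07 0.1  5.05] turn 0.0 pose [599.  207.8 239.4] 90.0
28.296380086842387
```

Call:
apply_moves --pt "0.07 0.05 0.8 0 0 0 0" --pt "0 0 1 0 0 0 0" --pt "0 0 1 0 0 0 0" --pt "0 0 1 0 0 0 0" --pt "0 0 0.8 0 0 0 0" --pt "0 0 0.3 0 0 0 0" --pt "0 0 0.14 0 0 0 0" --pt "0 0 0 0 0 0 0"

```text
time: 35.3
tool_pos: [601.3, 210.2, 89.3]
tcp_rot: [179.9, -0.0, 90.0]
ft_force: [0.4, -0.1, -1.4]
finger_gap: 28.7
grip_force: 50.2
```

Call:
apply_moves --pt "0 0 0.06 0 0 0 0" --pt "0 0 0.04 0 0 0 0" --pt "0 0 0 0 0 0 0"

```text
time: 35.67
tool_pos: [600.8, 210.4, 85.5]
tcp_rot: [180.0, -0.0, 90.0]
ft_force: [0.4, 0.2, -1.4]
finger_gap: 28.4
grip_force: 50.2
```

Call:
apply_moves --pt "0 0 0.05 0 0 0 0" --pt "0 0 0 0 0 0 0" --pt "0 0 0 0 0 0 0"

```text
time: 36.05
tool_pos: [600.7, 210.3, 83.8]
tcp_rot: [-180.0, 0.0, 90.0]
ft_force: [0.0, 0.1, -1.0]
finger_gap: 28.8
grip_force: 50.2
```

Call:
apply_moves --pt "0 0 0 0 0 0 0.42" --pt "0 0 0 0 0 0 0.44" --pt "0 0 0 0 0 0 0.44" --pt "0 0 -0.5 0 0 0 0.44" --pt "0 0 -1 0 0 0 0.44" --pt "0 0 -1 0 0 0 0.4" --pt "0 0 -1 0 0 0 0.4" --pt "0 -0.2 -1 0 0 0 0.38"

```text
time: 37.05
tool_pos: [595.6, 210.4, 221.5]
tcp_rot: [179.9, -0.0, 90.0]
ft_force: [1.2, 0.9, -0.2]
finger_gap: 32.2
grip_force: 0.0
```

Call:
apply_moves --pt "-0.5 -1 -0.7 0 0 0 0.38" --pt "-0.5 -1 0 0 0 0 0.38" --pt "-0.5 -1 0 0 0 0 0.38" --pt "-0.5 -1 0 0 0 0 0.38" --pt "-0.5 -1 0 0 0 0 0.38" --pt "-0.5 0 0 0 0 0 0.38" --pt "0 0 0 0 0 0 0.38" --pt "0 0 0 0 0 0 0.38"

```text
time: 38.05
tool_pos: [445.6, 120.5, 240.3]
tcp_rot: [179.9, -0.0, 90.0]
ft_force: [-0.1, 0.4, -0.6]
finger_gap: 32.6
grip_force: 0.0
```

Run:
```python
from h import *
go(443,223,102,90)
im,tp=shot("w14"); h=cv2.cvtColor(im,cv2.COLOR_BGR2HSV)
for c in blobs((h[...,1]<70)&(h[...,2]<130)&(np.arange(384)[:,None]<250),500):
    if cv2.contourArea(c)<9000: print("dark",c[:,0].mean(0).round(),cv2.contourArea(c),*rect("wrist",c,112,tp))
for c in blobs((h[...,1]<60)&(h[...,2]>120)&(np.arange(384)[:,None]<250),8):
    if cv2.contourArea(c)<1500: print("white",c[:,0].mean(0).round(),cv2.contourArea(c),toworld("wrist",c[:,0].mean(0),112,tp).round(1))
```

```text
now shift [ 3.42 -0.09  4.61] aftr shift [ 3.42 -0.09  4.61] turn -0.01 pose [445.6 120.5 240.3] 90.0
dark [ 21. 228.] 2119.5 [128.1  44.9] [105.3  99.3] 66.1
dark [401.  88.] 1946.0 [598.3 224.8] [71.4 52. ] 90.4
dark [344.  81.] 2164.0 [531.8 225.9] [73.  47.7] 81.3
dark [465.  98.] 1682.5 [672.6 225.7] [237.6  61.8] 90.2
dark [290.  91.] 3917.0 [479.6 208.5] [186.1  24.5] 90.2
white [241. 232.] 326.0 [[433.   63.6 112. ]]
white [508. 231.] 139.0 [[817.5  48.  112. ]]
white [243. 216.] 461.0 [[434.8  82.1 112. ]]
white [328. 206.] 668.5 [[524.5  92.9 112. ]]
white [385. 194.] 633.5 [[588.9 106.1 112. ]]
white [405. 108.] 36.0 [[603.1 199.6 112. ]]
white [346. 102.] 47.5 [[536.8 200.9 112. ]]
white [406.  72.] 85.0 [[602.2 238.4 112. ]]
white [347.  63.] 103.5 [[536.3 239.9 112. ]]
```

Both magnets lie flat. Now I shut the drawer.

Call:
apply_moves --pt "1 -0.09 0 0 0 0 0.38" --pt "1 0 0 0 0 0 0.38" --pt "1 0 0.61 0 0 0 0.38" --pt "0.42 0 1 0 0 0 0.38" --pt "0 0 1 0 0 0 0.38" --pt "0 0 1 0 0 0 0.38" --pt "0 0 1 0 0 0 0.38" --pt "0 0 0 0 0 0 0.38"

```text
time: 39.1
tool_pos: [441.9, 223.2, 100.7]
tcp_rot: [-179.9, 0.0, 90.0]
ft_force: [-0.4, -1.3, -0.8]
finger_gap: 32.3
grip_force: 0.0
```

Call:
apply_moves --pt "0 0 0 0 0 0 0.38" --pt "0 0 0 0 0 0 0" --pt "0 0 0 0 0 0 0" --pt "0 0 0 0 0 0 0" --pt "0 0 0 0 0 0 0" --grip_force 40

```text
time: 39.72
tool_pos: [442.1, 223.1, 102.0]
tcp_rot: [180.0, -0.0, 90.0]
ft_force: [-0.6, 0.7, 4.8]
finger_gap: 9.2
grip_force: 39.3
```

Call:
apply_moves --pt "0 0.2 0 0 0 0 0" --pt "0 0.4 0 0 0 0 0" --pt "0 0.6 0 0 0 0 0" --pt "0 0.7 0 0 0 0 0" --pt "0 0.7 0 0 0 0 0" --pt "0 0.7 0 0 0 0 0" --pt "0 0.6 0 0 0 0 0" --pt "0 0.5 0 0 0 0 0"

```text
time: 40.72
tool_pos: [575.0, 223.3, 102.0]
tcp_rot: [180.0, -0.0, 90.0]
ft_force: [-0.9, 2.1, 6.0]
finger_gap: 9.4
grip_force: 39.6
```

Call:
apply_moves --pt "0 0.3 0 0 0 0 0" --pt "0 0.3 0 0 0 0 0" --pt "0 0 0 0 0 0 0"

```text
time: 41.1
tool_pos: [592.9, 223.3, 102.0]
tcp_rot: [179.9, -0.0, 90.0]
ft_force: [0.8, 2.1, 5.0]
finger_gap: 9.4
grip_force: 40.1
```

Call:
apply_moves --pt "0 0.2 0 0 0 0 0" --pt "0 0.15 0 0 0 0 0" --pt "0 0.1 0 0 0 0 0" --pt "0 0 0 0 0 0 0"

```text
time: 41.6
tool_pos: [604.3, 223.3, 102.0]
tcp_rot: [-179.9, -0.0, 90.0]
ft_force: [-6.0, 2.1, 9.5]
finger_gap: 9.3
grip_force: 40.6
```

Call:
apply_moves --pt "0 0.1 0 0 0 0 0" --pt "0 0 0 0 0 0 0"

```text
time: 41.85
tool_pos: [604.3, 223.3, 101.9]
tcp_rot: [-179.5, 0.0, 90.1]
ft_force: [-21.4, -0.5, 20.4]
finger_gap: 9.3
grip_force: 41.8
```

Call:
apply_moves --pt "0 0.1 0 0 0 0 0" --pt "0 0 0 0 0 0 0"

```text
time: 42.1
tool_pos: [604.3, 223.3, 101.8]
tcp_rot: [-179.2, 0.1, 90.1]
ft_force: [-36.3, -1.5, 29.3]
finger_gap: 9.3
grip_force: 43.2
```

Drawer shut (stop at handle x=604). I release it and go to the slotted block.

Call:
apply_moves --pt "0 -0.15 0 0 0 0 0" --pt "0 0 0 0 0 0 0.38" --pt "0 0 0 0 0 0 0.38" --pt "0 0 0 0 0 0 0.38" --pt "0 0 -1 0 0 0 0.38" --pt "0 0 -1 0 0 0 0.38" --pt "0 0 -1 0 0 0 0.38" --pt "0 0 -1 0 0 0 0.38"

```text
time: 43.1
tool_pos: [607.0, 222.7, 222.2]
tcp_rot: [-180.0, 0.0, 90.0]
ft_force: [-0.1, -0.3, 0.4]
finger_gap: 32.5
grip_force: 0.0
```

Call:
apply_moves --pt "-0.5 -1 0 0 0 0 0.9" --pt "-0.5 -1 0 0 0 0 0.9" --pt "-0.5 -1 0 0 0 0 0.9" --pt "-0.5 -1 0 0 0 0 0.9" --pt "-0.5 -1 0 0 0 0 0.9" --pt "-0.5 -0.8 0 0 0 0 0.9" --pt "0 0 0 0 0 0 0.9" --pt "0 0 0 0 0 0 0.9"

```text
time: 44.1
tool_pos: [433.6, 133.0, 221.8]
tcp_rot: [179.9, -0.0, 90.0]
ft_force: [0.6, 0.6, -0.5]
finger_gap: 77.0
grip_force: 0.0
```

```bash
cat > blk.py <<'E'
from h import *
import sys
def find(tag,zp=45,amax=6000):
    im,tp=shot(tag); h=cv2.cvtColor(im,cv2.COLOR_BGR2HSV); print(tp[0].round(1))
    for c in blobs((h[...,1]<45)&(h[...,2]>135),100):
        if cv2.contourArea(c)<amax: print(c[:,0].mean(0).round(),cv2.contourArea(c),*rect("wrist",c,zp,tp))
if __name__=="__main__": find(sys.argv[1])
E
python3 blk.py w15
python3 - <<'E'
from h import *
im,tp=load("w15"); cv2.imwrite("pics/w15b.png",cv2.resize(im,(800,600),interpolation=cv2.INTER_CUBIC))
im,tp=load("w7"); print(toworld("wrist",np.array([[447,66],[544,77],[521,281],[430,274]])*.64,22,tp).round(1))
E
```

```text
[433.6 133.  221.8]
[257. 329.] 386.0 [ 438.7 -113.4] [55.3 26.2] 4.1
[488. 314.] 253.0 [ 907.  -162.9] [193.3  16.8] 90.2
[480. 298.] 641.5 [ 856.7 -115.1] [194.8  29.1] 90.2
[250. 247.] 320.0 [429.6  31.2] [55.2 12.5] 168.9
[254. 228.] 376.0 [434.9  57.8] [55.6 13.2] 168.6
[339. 219.] 656.0 [542.1  68.8] [40.4 38.5] 178.4
[396. 206.] 594.0 [625.2  82. ] [77.4 37.1] 13.3
[437. 116.] 793.5 [670. 216.] [117.  56.] 105.1
[452.  61.] 118.5 [690.  282.2] [41.9  8.7] 179.1
[406. 101.] 701.0 [624.8 223.9] [111.5  42. ] 94.7
[198.  81.] 1830.0 [371.  226.8] [158.8  32.7] 81.1
[502. 114.] 3437.5 [814.4 228.7] [312.   78.6] 92.2
[[ 534.7  -40.4   22. ]
 [ 608.7  -43.7   22. ]
 [ 596.7 -204.2   22. ]
 [ 523.9 -199.1   22. ]]
```

View pics/w15b.png

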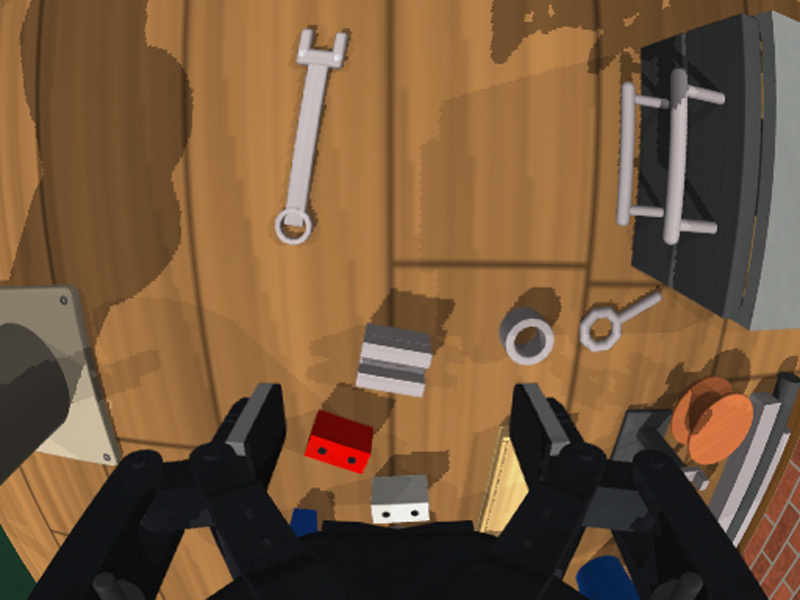

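The slotted block is at (432,44.5), gripping line at 168.7°, and the drawer is flush. The white block measures 55x26, so it is the thin one; the mid block is absent.

Run:
```python
from h import *
go(432.3,44.5,80,78.7)
```

```text
now shift [-2.95 -0.04  4.72] aftr shift [-2.9   0.54  4.72] turn 2.46 pose [433.6 133.1 221.7] 90.0
```

Call:
apply_moves --pt "0 0 0 0 0 1 0.85" --pt "0 0 0 0 0 1 0.85" --pt "0 0 0 0 0 0.46 0.85" --pt "-1 0.2 0.5 0 0 0 0.85" --pt "-1 0.2 0.5 0 0 0 0.85" --pt "-0.9 0.14 0.7 0 0 0 0.85" --pt "0 0 1 0 0 0 0.85" --pt "0 0 1 0 0 0 0.85"

```text
time: 45.15
tool_pos: [432.4, 44.1, 109.9]
tcp_rot: [180.0, -0.0, 78.7]
ft_force: [-0.4, 0.2, -0.3]
finger_gap: 72.5
grip_force: 0.0
```

Call:
apply_moves --pt "0 0 1 0 0 0 0.85" --pt "0 0 0 0 0 0 0.85" --pt "0 0 0 0 0 0 0.85"

```text
time: 45.52
tool_pos: [432.6, 44.5, 81.7]
tcp_rot: [180.0, -0.0, 78.7]
ft_force: [-0.3, 0.4, 0.6]
finger_gap: 72.5
grip_force: 0.0
```

```bash
python3 blk.py w16; python3 -c "
from h import *
go(432.3,44.5,6,78.7)"
```

```text
[432.6  44.5  81.7]
[251. 232.] 1093.5 [428.8  31.8] [55.3 12.7] 169.8
[248. 198.] 1348.5 [433.6  55.7] [55.6 18.8] 171.1
[392. 158.] 1915.0 [539.6  66.8] [39.2 38.4] 169.3
[462. 132.] 1372.5 [614.   76.7] [75.  34.7] 13.6
[467.   4.] 247.5 [634.3 179. ] [46.3 11.7] 5.3
[126.  53.] 2060.5 [371.3 176.7] [79.4 24.8] 76.5
now shift [-0.   -0.03  2.54] aftr shift [-0.   -0.03  2.54] turn 0.01 pose [433.1  44.5  82.2] 78.7
```

Call:
apply_moves --pt "0 -0.04 0.8 0 0 0 0.85" --pt "0 0 0.8 0 0 0 0.85" --pt "0 0 0.6 0 0 0 0.85" --pt "0 0 0.3 0 0 0 0.85" --pt "0 0 0 0 0 0 0.85" --pt "0 0 0 0 0 0 0.7" --pt "0 0 0 0 0 0 0.6" --pt "0 0 0 0 0 0 0.5" --grip_force 60

```text
time: 46.58
tool_pos: [431.7, 44.7, 7.2]
tcp_rot: [179.9, -0.0, 78.7]
ft_force: [-4.2, 0.7, 7.6]
finger_gap: 54.4
grip_force: 63.0
```

Call:
apply_moves --pt "0 0 0 0 0 0 0.4" --pt "0 0 0 0 0 0 0.4" --pt "0 0 -0.1 0 0 0 0.4" --pt "0 0 -0.4 0 0 0 0.4" --pt "0 0 0 0 0 0 0.4"

```text
time: 47.2
tool_pos: [431.9, 44.6, 22.0]
tcp_rot: [179.9, -0.0, 78.7]
ft_force: [-0.4, -1.1, -2.5]
finger_gap: 54.2
grip_force: 63.9
```

Run:
```python
from h import *
im,tp=shot("w17"); print(sense()["finger_gap"],tp[0])
cv2.imwrite("pics/w17b.png",cv2.resize(im[120:384,130:400],(800,600)[:2],interpolation=cv2.INTER_CUBIC))
```

```text
54.13422300654322 [431.9138188   44.63613842  22.01374047]
```

View pics/w17b.png

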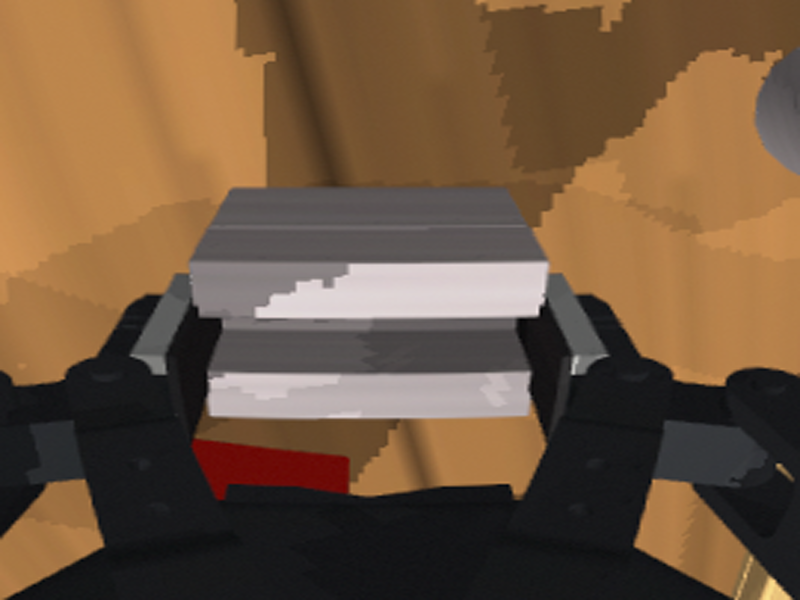

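The slotted block is gripped level. I carry it beside the box and measure the box.

Call:
apply_moves --pt "0 0 -1 0 0 -0.5 0.4" --pt "0 0 -1 0 0 -0.5 0.4" --pt "0 0 -1 0 0 -0.53 0.4" --pt "-0.2 0.9 -1 0 0 0 0.4" --pt "-0.2 0.9 0 0 0 0 0.4" --pt "-0.2 0.9 0 0 0 0 0.4" --pt "-0.2 0.9 0 0 0 0 0.4" --pt "-0.2 0.97 0 0 0 0 0.4"

```text
time: 48.25
tool_pos: [565.7, 4.3, 140.0]
tcp_rot: [-179.9, -0.0, 85.7]
ft_force: [0.9, 0.4, -2.4]
finger_gap: 54.5
grip_force: 65.0
```

Call:
apply_moves --pt "0 0 0 0 0 0 0.4" --pt "0 0 0 0 0 0 0.4" --pt "0 0 0 0 0 0 0.4"

```text
time: 48.62
tool_pos: [564.4, 4.9, 140.4]
tcp_rot: [-180.0, -0.0, 85.8]
ft_force: [-0.4, 0.7, -3.3]
finger_gap: 54.7
grip_force: 65.1
```

```bash
cat > box.py <<'E'
from h import *
import sys
im,tp=shot(sys.argv[1]); h=cv2.cvtColor(im,cv2.COLOR_BGR2HSV); print(tp[0].round(1))
m=(h[...,0]>=19)&(h[...,0]<=32)&(h[...,1]>60)&(h[...,2]>90)
for c in blobs(m,1500): print(c[:,0].mean(0).round(),cv2.contourArea(c),*rect("wrist",c,22,tp))
cv2.imwrite("pics/m.png",m*255)
E
python3 box.py w18
```

```text
[564.4   4.9 140.4][ WARN:0@0.936] global loadsave.cpp:1063 imwrite_ Unsupported depth image for selected encoder is fallbacked to CV_8U.
```

Run:
```python
from h import *
for n in("w1","w7","w2","w6","w12","w13"):
    im,tp=load(n); h=cv2.cvtColor(im,cv2.COLOR_BGR2HSV)
    for lo in (18,20):
        m=(h[...,0]>=lo)&(h[...,0]<=34)&(h[...,1]>60)&(h[...,2]>80)
        for c in blobs(m,800):
            r=rect("wrist",c,22,tp)
            if 480<r[0][0]<640 and -200<r[0][1]<0: print(n,lo,cv2.contourArea(c),*r)
im,tp=load("w7"); h=cv2.cvtColor(im,cv2.COLOR_BGR2HSV)
print(h[60:64,290:340:6].tolist()[0], h[110,[250,262,275,285,310]].tolist())
```

```text
w1 18 5856.0 [ 563.9 -122. ] [161.5  78. ] 85.8
w7 18 8033.5 [ 565.3 -122.2] [161.5  75.3] 85.8
w7 20 2362.5 [ 569.2 -118.1] [129.   41.8] 88.4
w2 18 3317.0 [ 567.4 -116.9] [173.1  74.6] 85.4
w6 18 1501.0 [567.  -82.5] [99.1 77.8] 85.5
w12 18 3569.0 [ 566.9 -117.2] [173.3  74.3] 85.6
w12 20 1002.5 [ 562.9 -106.3] [128.6  63. ] 85.5
w13 18 8172.0 [ 565.4 -123.2] [161.7  73.6] 85.6
w13 20 3214.5 [ 571.6 -118.4] [134.1  49. ] 85.8
[[18, 125, 159], [19, 124, 223], [24, 107, 241], [22, 114, 241], [25, 105, 241], [25, 100, 240], [21, 114, 241], [19, 120, 235], [19, 122, 230]] [[15, 149, 166], [15, 149, 137], [15, 148, 146], [18, 124, 158], [21, 115, 241]]
```

Run:
```python
from h import *
go(569.1,-73.6,18,85.7)
```

```text
now shift [-2.6   0.34  4.09] aftr shift [-2.6   0.35  4.09] turn 0.01 pose [564.6   4.8 140.6] 85.8
```

Call:
apply_moves --pt "-0.6 0.1 0 0 0 0 0.4" --pt "-1 0.14 0 0 0 0 0.4" --pt "-0.7 0.1 0 0 0 0 0.4" --pt "-0.3 0 0 0 0 0 0.4" --pt "0 0 1 0 0 0 0.4" --pt "0 0 1 0 0 0 0.4" --pt "0 0 0.5 0 0 0 0.4" --pt "0 0 0.3 0 0 0 0.4"

```text
time: 49.68
tool_pos: [569.3, -73.8, 56.0]
tcp_rot: [-180.0, -0.0, 85.7]
ft_force: [0.2, -0.0, -2.6]
finger_gap: 54.3
grip_force: 65.1
```

Call:
apply_moves --pt "0 0 0 0 0 0 0.4" --pt "0 0 0.4 0 0 0 0.4" --pt "0 0 0.4 0 0 0 0.4" --pt "0 0 0.3 0 0 0 0.4" --pt "0 0 0.2 0 0 0 0.4" --pt "0 0 0 0 0 0 0.4"

```text
time: 50.42
tool_pos: [569.0, -73.9, 16.8]
tcp_rot: [-179.9, -0.0, 85.7]
ft_force: [0.1, 0.7, -3.2]
finger_gap: 54.4
grip_force: 65.1
```

Call:
apply_moves --pt "0 0 0.08 0 0 0 0.4" --pt "0 0 0 0 0 0 0.4" --pt "0 0 0 0 0 0 0.4"

```text
time: 50.8
tool_pos: [569.8, -74.0, 15.5]
tcp_rot: [180.0, 0.0, 85.7]
ft_force: [-0.2, 0.2, -3.8]
finger_gap: 54.1
grip_force: 65.1
```

Call:
apply_moves --pt "0 0 0.06 0 0 0 0.4" --pt "0 0 0 0 0 0 0.4" --pt "0 0 0 0 0 0 0.4"

```text
time: 51.18
tool_pos: [569.6, -74.0, 13.4]
tcp_rot: [-180.0, -0.0, 85.7]
ft_force: [0.6, -0.4, -2.8]
finger_gap: 54.2
grip_force: 65.1
```

Call:
apply_moves --pt "0 0 0.05 0 0 0 0.4" --pt "0 0 0 0 0 0 0.4" --pt "0 0 0 0 0 0 0.4"

```text
time: 51.55
tool_pos: [569.8, -74.0, 12.2]
tcp_rot: [180.0, 0.0, 85.7]
ft_force: [-1.9, -0.4, 1.3]
finger_gap: 54.0
grip_force: 65.6
```

Call:
apply_moves --pt "0 0 0 0 0 0 0.78" --pt "0 0 0 0 0 0 0.78" --pt "0 0 0 0 0 0 0.78" --pt "0 0 -0.5 0 0 0 0.78" --pt "0 0 -1 0 0 0 0.85" --pt "0 0 -1 0 0 0 0.85" --pt "0 0 -1 0 0 0 0.85" --pt "0 0 -1 0 0 0 0.85"

```text
time: 52.55
tool_pos: [569.8, -74.0, 149.3]
tcp_rot: [179.9, 0.0, 85.7]
ft_force: [0.3, 0.3, 0.6]
finger_gap: 72.1
grip_force: 0.0
```

Call:
apply_moves --pt "0.3 -0.9 -1 0 0 0 0.85" --pt "0.3 -0.9 0 0 0 0 0.85" --pt "0.3 -0.9 0 0 0 0 0.85" --pt "0.27 -0.9 0 0 0 0 0.85" --pt "0 -0.83 0 0 0 -0.8 0.85" --pt "0 0 0 0 0 -1 0.85" --pt "0 0 0 0 0 0 0.85" --pt "0 0 0 0 0 0 0.85"

```text
time: 53.55
tool_pos: [440.0, -29.2, 177.6]
tcp_rot: [179.9, 0.0, 93.9]
ft_force: [-0.4, 0.3, -0.5]
finger_gap: 72.9
grip_force: 0.0
```

```bash
python3 blk.py w19; python3 -c "
from h import *
go(436,-113,80,94)"
```

```text
[440.  -29.2 177.6]
[241. 309.] 631.0 [ 435.2 -197.8] [42.2 41.5] 94.2
[503. 306.] 105.0 [ 903.4 -226.8] [85.6 15.6] 90.3
[502. 274.] 411.5 [ 853.9 -156.9] [122.7  29.3] 91.1
[247. 251.] 923.5 [ 438.1 -113.5] [55.2 24.7] 4.1
[364. 238.] 389.5 [573.  -90.1] [57.1 13.2] 175.5
[480. 231.] 127.0 [756.6 -78.3] [32.7 19.5] 0.9
[371. 216.] 446.0 [575.3 -63. ] [57.2 13.7] 175.3
[422. 104.] 909.5 [622.3  66. ] [78.6 36.5] 13.2
[360. 100.] 1098.0 [541.5  61.7] [40.  39.4] 96.5
[183.   8.] 199.5 [359.3 140.4] [26.1 19.8] 177.9
now shift [-2.78 -0.32  3.24] aftr shift [-2.78 -0.33  3.24] turn -0.02 pose [439.9 -29.2 177.3] 93.9
```

Call:
apply_moves --pt "-1 -0.1 0.2 0 0 0 0.85" --pt "-1 -0.1 0.5 0 0 0 0.85" --pt "-0.8 -0.06 0.7 0 0 0 0.85" --pt "0 0 1 0 0 0 0.85" --pt "0 0 0.8 0 0 0 0.85" --pt "0 0 0 0 0 0 0.85" --pt "0 0 0 0 0 0 0.85"

```text
time: 54.48
tool_pos: [438.3, -113.6, 81.9]
tcp_rot: [180.0, 0.0, 94.0]
ft_force: [-0.6, 0.2, 0.4]
finger_gap: 72.7
grip_force: 0.0
```

```bash
python3 blk.py w20; python3 -c "
from h import *
go(438.1,-113.5,6,94)"
```

```text
[ 438.3 -113.6   81.9]
[503. 364.] 148.5 [ 848.7 -352.9] [96.2 25.3] 104.7
[243. 305.] 1463.5 [ 435.4 -197.6] [42.1 41.3] 4.9
[252. 213.] 2465.5 [ 437.7 -113. ] [55.5 25.3] 3.9
[426. 194.] 842.5 [574.  -88.9] [57.5 13.2] 175.6
[435. 160.] 905.0 [575.9 -61.4] [57.8 13.5] 176.0
[481.  31.] 518.5 [612.   56.3] [74.7 21.9] 44.6
now shift [ 0.01 -0.02  2.54] aftr shift [ 0.01 -0.02  2.54] turn -0.0 pose [ 438.7 -113.7   82.3] 94.0
```

Call:
apply_moves --pt "0 -0.03 0.8 0 0 0 0.85" --pt "0 0 0.8 0 0 0 0.85" --pt "0 0 0.6 0 0 0 0.85" --pt "0 0 0.3 0 0 0 0.85" --pt "0 0 0 0 0 0 0.85" --pt "0 0 0 0 0 0 0.7" --pt "0 0 0 0 0 0 0.6" --pt "0 0 0 0 0 0 0.5" --grip_force 60

```text
time: 55.52
tool_pos: [438.0, -114.0, 7.4]
tcp_rot: [179.9, 0.1, 94.0]
ft_force: [-1.1, 0.7, 7.1]
finger_gap: 54.8
grip_force: 64.5
```

Call:
apply_moves --pt "0 0 0 0 0 0 0.4" --pt "0 0 0 0 0 0 0.4" --pt "0 0 -0.1 0 0 0 0.4" --pt "0 0 -0.9 0 0 0 0.4" --pt "0 0 -1 0 0 0.5 0.4" --pt "0 0 -1 0 0 0.5 0.4" --pt "0 0 -1 0 0 0.81 0.4" --pt "0 0 0 0 0 0 0.4"

```text
time: 56.52
tool_pos: [438.7, -114.2, 128.6]
tcp_rot: [179.7, 0.1, 85.7]
ft_force: [0.5, -0.3, -1.9]
finger_gap: 54.5
grip_force: 64.2
```

```bash
python3 -c "
from h import *
go(566,-117.5,18,85.7); print(sense()['finger_gap'])"
```

```text
now shift [0.21 4.24 3.69] aftr shift [0.21 4.24 3.69] turn -0.0 pose [ 438.7 -114.2  128.6] 85.7
54.541461119031176
```

Call:
apply_moves --pt "0.05 0.8 0 0 0 0 0.4" --pt "0.05 1 0 0 0 0 0.4" --pt "0.05 1 0 0 0 0 0.4" --pt "0.06 0.9 0 0 0 0 0.4" --pt "0 0.54 0 0 0 0 0.4" --pt "0 0 0.8 0 0 0 0.4" --pt "0 0 1 0 0 0 0.4" --pt "0 0 0.5 0 0 0 0.4"

```text
time: 57.52
tool_pos: [561.7, -116.0, 53.1]
tcp_rot: [-179.7, -0.1, 85.8]
ft_force: [-1.0, 0.7, -2.7]
finger_gap: 54.6
grip_force: 64.1
```

Call:
apply_moves --pt "0 0 0.1 0 0 0 0.4" --pt "0 0 0.4 0 0 0 0.4" --pt "0 0 0.4 0 0 0 0.4" --pt "0 0 0.3 0 0 0 0.4" --pt "0 0 0.15 0 0 0 0.4" --pt "0 0 0 0 0 0 0.4"

```text
time: 58.28
tool_pos: [563.9, -116.7, 16.0]
tcp_rot: [-180.0, -0.0, 85.7]
ft_force: [0.3, 0.5, -2.0]
finger_gap: 54.7
grip_force: 64.2
```

Call:
apply_moves --pt "0 0 0.1 0 0 0 0.4" --pt "0 0 0.05 0 0 0 0.4" --pt "0 0 0 0 0 0 0.4"

```text
time: 58.65
tool_pos: [564.4, -116.9, 12.5]
tcp_rot: [180.0, 0.0, 85.7]
ft_force: [-1.8, 0.5, 3.3]
finger_gap: 54.5
grip_force: 64.6
```

Call:
apply_moves --pt "0 0 0.05 0 0 0 0.4" --pt "0 0 0 0 0 0 0.4" --pt "0 0 0 0 0 0 0.4"

```text
time: 59.02
tool_pos: [564.5, -116.9, 12.4]
tcp_rot: [180.0, 0.0, 85.7]
ft_force: [-8.3, 2.0, 16.8]
finger_gap: 55.1
grip_force: 66.3
```

Call:
apply_moves --pt "0 0 -0.05 0 0 0 0.78" --pt "0 0 0 0 0 0 0.78" --pt "0 0 0 0 0 0 0.78" --pt "0 0 -0.5 0 0 0 0.78" --pt "0 0 -1 0 0 0 0.78" --pt "0 0 -1 0 0 0 0.78" --pt "0 0 -1 0 0 0 0.78" --pt "0 0 -1 0 0 0 0.78"

```text
time: 60.02
tool_pos: [564.3, -116.8, 149.1]
tcp_rot: [179.9, 0.0, 85.7]
ft_force: [0.5, -0.3, 0.2]
finger_gap: 67.0
grip_force: 0.0
```

Call:
apply_moves --pt "0 -1 -1 0 0 0 0.78" --pt "0 -1 0 0 0 0 0.78" --pt "0 -1 0 0 0 0 0.78" --pt "0 -1 0 0 0 0 0.78" --pt "-0.08 -0.17 0 0 0 0 0.78" --pt "0 0 0 0 0 0 0.78" --pt "0 0 0 0 0 0 0.78"

```text
time: 60.9
tool_pos: [440.0, -109.9, 177.3]
tcp_rot: [180.0, 0.0, 85.7]
ft_force: [0.4, 0.3, 0.2]
finger_gap: 66.8
grip_force: 0.0
```

```bash
python3 blk.py w21; python3 -c "
from h import *
go(435.3,-197.7,6,85.7)"
```

```text
[ 440.  -109.9  177.3]
[499. 336.] 161.0 [ 904.  -464.7] [167.8  15.9] 90.3
[496. 311.] 661.0 [ 854.6 -393.4] [252.2  29.1] 90.2
[255. 255.] 920.0 [ 435.3 -198.3] [41.8 40.7] 85.6
[482. 217.] 144.5 [ 743.8 -183.6] [33.7 21.7] 174.1
[372. 178.] 1053.5 [ 568.1 -117.7] [57.4 26.3] 175.4
[377. 151.] 530.0 [572.6 -88.7] [56.9 13. ] 175.7
[499. 128.] 142.5 [754. -61.] [32.5 13.5] 178.1
[374. 127.] 592.0 [571.2 -61.5] [63.2 19.1] 2.8
now shift [-2.93  0.07  5.7 ] aftr shift [-2.93  0.07  5.7 ] turn -0.0 pose [ 439.9 -109.9  177.1] 85.7
```

Call:
apply_moves --pt "-1 0.03 0.2 0 0 0 0.78" --pt "-1 0.03 0.5 0 0 0 0.78" --pt "-0.8 0.01 0.8 0 0 0 0.78" --pt "-0.14 0 1 0 0 0 0.78" --pt "0 0 1 0 0 0 0.78" --pt "0 0 1 0 0 0 0.78" --pt "0 0 0.8 0 0 0 0.78" --pt "0 0 0.33 0 0 0 0.78" --grip_force 60

```text
time: 61.95
tool_pos: [433.9, -197.2, 6.2]
tcp_rot: [-179.8, -0.1, 85.7]
ft_force: [-0.6, 0.6, 0.2]
finger_gap: 67.2
grip_force: 0.0
```

Call:
apply_moves --pt "0 0 0 0 0 0 0.78" --pt "0 0 0 0 0 0 0.65" --pt "0 0 0 0 0 0 0.55" --pt "0 0 0 0 0 0 0.45" --pt "0 0 0 0 0 0 0.3" --pt "0 0 0 0 0 0 0.3"

```text
time: 62.7
tool_pos: [435.2, -198.4, 9.4]
tcp_rot: [179.9, 0.0, 85.7]
ft_force: [-4.2, 0.7, 7.8]
finger_gap: 42.3
grip_force: 60.2
```

Call:
apply_moves --pt "0 0 -0.1 0 0 0 0.3" --pt "0 0 -0.9 0 0 0 0.3" --pt "0 0 -1 0 0 0 0.3" --pt "0 0 -1 0 0 0 0.3" --pt "0 0 -1 0 0 0 0.3" --pt "0 0 0 0 0 0 0.3" --pt "0 0 0 0 0 0 0.3"

```text
time: 63.58
tool_pos: [434.1, -197.5, 126.6]
tcp_rot: [-179.9, -0.0, 85.7]
ft_force: [-0.0, -0.1, -2.9]
finger_gap: 42.1
grip_force: 61.5
```

```bash
python3 -c "
from h import *
go(562.4,-162.4,18,85.7); print(sense()['finger_gap'])"
```

```text
now shift [1.49 4.18 3.62] aftr shift [1.49 4.18 3.62] turn -0.0 pose [ 434.1 -197.5  126.6] 85.7
42.05177625782293
```

Call:
apply_moves --pt "0.3 0.8 0 0 0 0 0.3" --pt "0.35 1 0 0 0 0 0.3" --pt "0.35 1 0 0 0 0 0.3" --pt "0.3 0.9 0 0 0 0 0.3" --pt "0.19 0.48 0 0 0 0 0.3" --pt "0 0 0.8 0 0 0 0.3" --pt "0 0 1 0 0 0 0.3" --pt "0 0 0.4 0 0 0 0.3"

```text
time: 64.58
tool_pos: [560.5, -161.9, 58.5]
tcp_rot: [-179.7, -0.1, 85.7]
ft_force: [-0.2, -0.5, -2.7]
finger_gap: 42.0
grip_force: 61.8
```

Call:
apply_moves --pt "0 0 0 0 0 0 0.3" --pt "0 0 0.4 0 0 0 0.3" --pt "0 0 0.4 0 0 0 0.3" --pt "0 0 0.3 0 0 0 0.3" --pt "0 0 0.22 0 0 0 0.3" --pt "0 0 0 0 0 0 0.3"

```text
time: 65.32
tool_pos: [562.6, -162.5, 21.6]
tcp_rot: [-179.9, -0.0, 85.7]
ft_force: [0.3, -0.2, -3.5]
finger_gap: 41.8
grip_force: 61.8
```

Call:
apply_moves --pt "0 0 0.08 0 0 0 0.3" --pt "0 0 0.05 0 0 0 0.3" --pt "0 0 0 0 0 0 0.3"

```text
time: 65.7
tool_pos: [563.1, -162.7, 18.6]
tcp_rot: [180.0, 0.0, 85.7]
ft_force: [0.5, -0.3, -2.2]
finger_gap: 41.9
grip_force: 61.8
```

Call:
apply_moves --pt "0 0 0.08 0 0 0 0.3" --pt "0 0 0.05 0 0 0 0.3" --pt "0 0 0 0 0 0 0.3"

```text
time: 66.08
tool_pos: [563.1, -162.7, 14.5]
tcp_rot: [-180.0, -0.0, 85.7]
ft_force: [0.5, 0.6, -2.9]
finger_gap: 42.1
grip_force: 62.0
```

Call:
apply_moves --pt "0 0 0.03 0 0 0 0.3" --pt "0 0 0 0 0 0 0.3"

```text
time: 66.32
tool_pos: [563.1, -162.7, 14.5]
tcp_rot: [-180.0, -0.0, 85.7]
ft_force: [-4.9, 2.0, 6.0]
finger_gap: 42.0
grip_force: 62.7
```

Call:
apply_moves --pt "0 0 -0.05 0 0 0 0.65" --pt "0 0 0 0 0 0 0.65" --pt "0 0 0 0 0 0 0.65" --pt "0 0 -0.5 0 0 0 0.65" --pt "0 0 -1 0 0 0 0.65" --pt "0 0 -1 0 0 0 0.65" --pt "0 0 -1 0 0 0 0.65" --pt "0 0 -1 0 0 0 0.65"

```text
time: 67.32
tool_pos: [563.3, -162.8, 152.5]
tcp_rot: [179.9, 0.0, 85.7]
ft_force: [0.2, 0.6, 0.4]
finger_gap: 55.8
grip_force: 0.0
```

Call:
apply_moves --pt "-1 -0.15 -1 0 0 0 0.5" --pt "-1 -0.15 -0.7 0 0 0 0.5" --pt "-1 -0.15 0 0 0 0 0.5" --pt "-1 -0.15 0 0 0 0 0.5" --pt "-1 -0.15 0 0 0 0 0.5" --pt "-1 -0.1 0 0 0 0 0.5" --pt "-0.4 0 0 0 0 0 0.5" --pt "0 0 0 0 0 0 0.5"

```text
time: 68.32
tool_pos: [523.3, -352.6, 201.7]
tcp_rot: [180.0, -0.0, 85.6]
ft_force: [-1.0, 1.5, -0.2]
finger_gap: 42.7
grip_force: 0.0
```

Call:
apply_moves --pt "0 0 0 0 0 0 0.5" --pt "0 0 0 0 0 0 0.5"

```text
time: 68.58
tool_pos: [523.6, -351.2, 201.3]
tcp_rot: [180.0, -0.0, 85.8]
ft_force: [-0.4, -0.8, 0.3]
finger_gap: 42.8
grip_force: 0.0
```

Run:
```python
from h import *
im,tp=shot("w22"); h=cv2.cvtColor(im,cv2.COLOR_BGR2HSV); print(tp[0].round(1))
print("white")
for c in blobs((h[...,1]<45)&(h[...,2]>135),100): print(c[:,0].mean(0).round(),cv2.contourArea(c),*rect("wrist",c,40,tp))
print("green")
for c in blobs((h[...,0]>45)&(h[...,0]<85)&(h[...,1]>80),15): print(c[:,0].mean(0).round(),cv2.contourArea(c),*rect("wrist",c,40,tp))
print("blocks z50")
for c in blobs((h[...,1]<45)&(h[...,2]>135),100):
    r=rect("wrist",c,50,tp)
    if 500<r[0][0]<640 and -210<r[0][1]<-30: print(*r)
```

```text
[ 523.6 -351.2  201.3]
white
[346. 347.] 150.0 [ 649.8 -649.8] [65.8 12.7] 90.4
[244. 244.] 1858.0 [ 510.4 -441.6] [145.3  24.2] 146.9
[504. 227.] 913.5 [ 927.  -466.7] [201.9  42. ] 90.2
[490. 163.] 2822.5 [ 863.1 -373.4] [389.9  29.8] 90.2
[490.   6.] 141.0 [ 863.1 -134.2] [34.6 20.2] 13.5
[280.   6.] 413.5 [ 565.7 -171.6] [42.9 19.3] 178.1
green
[  3. 351.] 97.0 [-115.  -730.4] [123.4  26.4] 36.7
[383. 326.] 24.5 [ 709.5 -610.6] [29.5  4.6] 128.9
[440. 310.] 1518.0 [ 833.7 -610.6] [223.4  69.6] 135.5
[256. 250.] 207.5 [ 520.3 -448.8] [30.8 12.8] 146.0
[223. 216.] 45.5 [ 484. -401.] [15.3  6.2] 147.2
blocks z50
[ 564.6 -174.8] [41.6 18.7] 178.1
```

Call:
apply_moves --pt "0 0 0 0 0 -1 0.5" --pt "0 0 0 0 0 -1 0.5" --pt "0 0 0 0 0 -1 0.5" --pt "0 0 0 0 0 -1 0.5" --pt "0 0 0 0 0 -1 0.5" --pt "0 0 0 0 0 -1 0.5" --pt "0 0 0 0 0 -1 0.5" --pt "0 0 0 0 0 -1 0.5"

```text
time: 69.62
tool_pos: [523.5, -351.7, 201.3]
tcp_rot: [180.0, -0.0, 122.6]
ft_force: [0.2, 0.1, 1.2]
finger_gap: 42.9
grip_force: 0.0
```

Call:
apply_moves --pt "0 0 0 0 0 -1 0.5" --pt "0 0 0 0 0 -1 0.5" --pt "0 0 0 0 0 -1 0.5" --pt "0 0 0 0 0 -1 0.5" --pt "0 0 0 0 0 -1 0.5" --pt "0 0 0 0 0 -0.34 0.5" --pt "0 0 0 0 0 0 0.5" --pt "0 0 0 0 0 0 0.5"

```text
time: 70.62
tool_pos: [523.3, -352.1, 201.2]
tcp_rot: [180.0, 0.0, 146.8]
ft_force: [-0.5, 1.6, 0.9]
finger_gap: 42.7
grip_force: 0.0
```

```bash
cat > lev.py <<'E'
from h import *
import sys
im,tp=shot(sys.argv[1]); h=cv2.cvtColor(im,cv2.COLOR_BGR2HSV); print(tp[0].round(1))
z=float(sys.argv[2])
for c in blobs((h[...,1]<45)&(h[...,2]>135),150): print("white",c[:,0].mean(0).round(),cv2.contourArea(c),*rect("wrist",c,z,tp))
for c in blobs((h[...,0]>45)&(h[...,0]<85)&(h[...,1]>80),15): print("green",c[:,0].mean(0).round(),cv2.contourArea(c),*rect("wrist",c,z,tp))
E
python3 lev.py w23 40; python3 -c "
from h import *
go(519,-447.2,80,146.9)"
```

```text
[ 523.3 -352.1  201.2]
white [  6. 378.] 152.0 [  605.  -1253.9] [131.   63.4] 81.6
white [352. 352.] 211.0 [ 862.  -383.2] [38.8 30.6] 90.5
white [452. 313.] 185.5 [ 913.  -198.3] [81.8 16.4] 90.4
white [438. 303.] 380.0 [ 862.3 -217.2] [79.3 30.4] 90.3
white [495. 259.] 395.0 [862.4 -91.9] [81.1 30.2] 88.8
white [184. 198.] 2047.5 [ 512.5 -441.3] [148.8  24.2] 147.0
white [427. 107.] 2084.5 [ 564.3 -134.3] [85.8 61.5] 78.6
white [459.  91.] 326.0 [572.9 -78.2] [61.4 14.2] 176.2
white [473.  85.] 261.5 [577.1 -50.7] [58.  13.2] 176.2
green [161. 354.] 283.0 [ 694.6 -645.5] [66.5 30.4] 102.0
green [185. 214.] 214.0 [ 521.1 -447.3] [29.5 12.6] 148.5
now shift [-1.62 -2.73  4.04] aftr shift [-1.61 -2.73  4.04] turn -0.02 pose [ 523.3 -352.2  201.2] 146.8
```

Run:
```python
from h import *
im,tp=load("w23"); g=cv2.cvtColor(im,cv2.COLOR_BGR2HSV)
u=np.array([-.838,.546])
for s in range(-110,111,6):
    P=np.array([512.5,-441.3])+s*u
    p=topx("wrist",[[*P,40]],tp)[0].round().astype(int); print(s,p.tolist(),g[p[1],p[0]].tolist(),end="; ")
im=cv2.imread("pics/top0.png"); print()
g=cv2.cvtColor(im,cv2.COLOR_BGR2HSV)
for s in range(-114,115,6):
    P=np.array([512.5,-441.3])+s*u
    p=topx("top",[[*P,40]])[0].round().astype(int); print(s,g[p[1],p[0]].tolist(),end="; ")
```

```text
-110 [193, 283] [120, 22, 23]; -104 [193, 279] [110, 33, 23]; -98 [192, 276] [150, 4, 66]; -92 [192, 272] [0, 0, 80]; -86 [191, 268] [0, 0, 81]; -80 [191, 264] [90, 5, 52]; -74 [190, 260] [130, 33, 23]; -68 [190, 256] [113, 44, 23]; -62 [189, 252] [120, 22, 23]; -56 [189, 248] [50, 7, 212]; -50 [189, 243] [45, 4, 241]; -44 [188, 239] [50, 3, 241]; -38 [188, 235] [50, 3, 241]; -32 [187, 230] [60, 3, 241]; -26 [187, 226] [50, 3, 241]; -20 [186, 221] [66, 118, 160]; -14 [186, 216] [66, 115, 160]; -8 [186, 212] [66, 116, 160]; -2 [185, 207] [66, 116, 160]; 4 [185, 202] [67, 116, 160]; 10 [184, 197] [80, 3, 241]; 16 [184, 192] [75, 2, 241]; 22 [184, 187] [105, 2, 241]; 28 [183, 182] [90, 2, 241]; 34 [183, 177] [100, 3, 242]; 40 [183, 172] [98, 4, 242]; 46 [182, 167] [100, 3, 242]; 52 [182, 162] [105, 4, 242]; 58 [182, 156] [100, 3, 242]; 64 [181, 151] [98, 4, 242]; 70 [181, 146] [100, 3, 242]; 76 [181, 140] [140, 23, 33]; 82 [180, 135] [100, 51, 15]; 88 [180, 130] [15, 153, 152]; 94 [180, 124] [15, 151, 115]; 100 [180, 119] [15, 152, 129]; 106 [180, 113] [15, 152, 166]; 
-114 [15, 155, 201]; -108 [15, 154, 184]; -102 [15, 159, 141]; -96 [5, 68, 41]; -90 [0, 0, 255]; -84 [15, 2, 255]; -78 [15, 2, 254]; -72 [30, 2, 254]; -66 [15, 2, 254]; -60 [15, 2, 254]; -54 [20, 3, 254]; -48 [15, 2, 254]; -42 [30, 2, 254]; -36 [30, 2, 254]; -30 [30, 2, 254]; -24 [15, 4, 255]; -18 [65, 126, 201]; -12 [65, 118, 201]; -6 [65, 124, 200]; 0 [64, 122, 202]; 6 [62, 86, 219]; 12 [15, 2, 255]; 18 [0, 0, 254]; 24 [0, 0, 254]; 30 [0, 0, 254]; 36 [0, 0, 254]; 42 [0, 0, 254]; 48 [0, 0, 254]; 54 [0, 0, 254]; 60 [0, 0, 254]; 66 [0, 0, 254]; 72 [0, 0, 255]; 78 [109, 8, 243]; 84 [113, 255, 4]; 90 [14, 161, 109]; 96 [15, 162, 107]; 102 [14, 155, 69]; 108 [14, 158, 124]; 114 [14, 159, 133];
```

Call:
apply_moves --pt "-0.4 -0.7 0 0 0 0 0.5" --pt "-0.6 -1 0.3 0 0 0 0.5" --pt "-0.54 -0.98 0.74 0 0 0 0.5" --pt "0 0 1 0 0 0 0.5" --pt "0 0 1 0 0 0 0.5" --pt "0 0 1 0 0 0 0.5" --pt "0 0 0 0 0 0 0.5" --pt "0 0 0 0 0 0 0.5"

```text
time: 71.68
tool_pos: [518.4, -445.3, 81.3]
tcp_rot: [-180.0, 0.1, 146.8]
ft_force: [0.4, 0.4, 0.9]
finger_gap: 42.7
grip_force: 0.0
```

```bash
python3 lev.py w24 40|grep -v "\[8..\|\[9.."; python3 -c "
from h import *
go(517.9,-444.8,2,146.9)"
```

```text
[ 518.4 -445.3   81.3]
white [490. 341.] 359.5 [ 856.  -286.6] [79.5 29.3] 89.4
white [253. 199.] 6674.0 [ 520.3 -447.4] [169.2  23.9] 147.0
green [253. 215.] 683.0 [ 520.6 -447.7] [30.9 13.1] 147.4
now shift [0.04 0.01 2.67] aftr shift [0.04 0.01 2.67] turn -0.01 pose [ 518.9 -445.7   82.1] 146.8
```

Call:
apply_moves --pt "0 0 0.8 0 0 0 0.5" --pt "0 0 0.8 0 0 0 0.5" --pt "0 0 0.7 0 0 0 0.5" --pt "0 0 0.3 0 0 0 0.5" --pt "0 0 0.07 0 0 0 0.5" --pt "0 0 0 0 0 0 0.4" --pt "0 0 0 0 0 0 0.3" --pt "0 0 0 0 0 0 0.2" --grip_force 60

```text
time: 72.72
tool_pos: [518.5, -445.8, 1.3]
tcp_rot: [-180.0, 0.1, 146.8]
ft_force: [-1.2, -0.6, 4.2]
finger_gap: 22.8
grip_force: 60.0
```

Call:
apply_moves --pt "0 0 0 0 0 0 0.1" --pt "0 0 0 0 0 0 0.1" --pt "0 0 0 0 0 0 0.1"

```text
time: 73.1
tool_pos: [518.6, -445.7, 1.3]
tcp_rot: [-180.0, 0.1, 146.8]
ft_force: [-1.2, -1.0, 6.0]
finger_gap: 22.7
grip_force: 59.9
```

Call:
apply_moves --pt "0 0 -0.1 0 0 0 0.1" --pt "0 0 -0.9 0 0 0 0.1" --pt "0 0 -1 0 0 0 0.1" --pt "0 0 -1 0 0 0 0.1" --pt "0 0 -1 0 0 0 0.1" --pt "0 0 -1 0 0 0 0.1" --pt "0 0 -1 0 0 0 0.1" --pt "0 0 -1 0 0 0 0.1"

```text
time: 74.1
tool_pos: [517.6, -444.2, 210.1]
tcp_rot: [180.0, -0.1, 146.8]
ft_force: [-0.1, -0.7, -2.7]
finger_gap: 22.6
grip_force: 59.1
```

Run:
```python
from h import *
for n in("w1","w7","w13","w22","w20","w11","top0"):
    if n=="top0": im=cv2.imread("pics/top0.png");tp=None;cn="top"
    else: im,tp=load(n);cn="wrist"
    h=cv2.cvtColor(im,cv2.COLOR_BGR2HSV)
    for c in blobs((h[...,1]<60)&(h[...,2]>150),20):
        r=rect(cn,c,106,tp)
        if 640<r[0][0]<740 and -200<r[0][1]<0: print(n,cv2.contourArea(c),*r, c[:,0].min(0),c[:,0].max(0))
# foot: dark
    for c in blobs((h[...,1]<60)&(h[...,2]<110)&(h[...,2]>50),400):
        r=rect(cn,c,8,tp)
        if 640<r[0][0]<740 and -200<r[0][1]<0: print(n,"foot",cv2.contourArea(c),*r)
```

```text
w1 22.5 [ 714.8 -157.6] [10.8  7. ] 85.7 [464 155] [468 163]
w1 128.0 [ 683.8 -153.7] [29.1 11.9] 179.3 [440 150] [457 160]
w1 22.5 [722.  -57.7] [10.6  5.6] 92.7 [475  79] [478  87]
w1 132.0 [691.1 -56.9] [28.1 14.3] 176.4 [451  71] [467  86]
w1 foot 2371.0 [ 706.8 -107.2] [149.   82.7] 85.4
w7 38.0 [ 714.1 -157.6] [10.7  7.3] 85.6 [454 156] [460 165]
w7 221.0 [ 683.7 -153.8] [30.5 12.8] 180.0 [424 149] [447 162]
w7 37.0 [721.4 -57.9] [10.9  6. ] 91.1 [467  64] [471  74]
w7 214.5 [691.1 -57.4] [30.1 14.8] 175.8 [436  54] [458  73]
w7 foot 3395.0 [ 700.4 -106.4] [149.9  70.9] 87.0
w13 354.0 [ 684.6 -154.8] [34.8 11.8] 178.0 [361  73] [394  93]
w13 60.5 [ 713.  -157.8] [11.   7.6] 86.2 [399  71] [407  82]
w13 foot 3790.5 [ 695.3 -107.5] [147.2  59.9] 85.5
w20 foot 3302.0 [ 696.5 -105.8] [149.4  61.2] 85.8
w11 34.0 [ 685.4 -138.3] [22.1  7.4] 169.3 [347 359] [359 362]
top0 66.0 [ 687.2 -155.7] [50.1 13.4] 176.0 [308 142] [313 160]
top0 65.0 [695.1 -56.3] [50.  12.6] 175.4 [271 139] [276 157]
top0 foot 644.0 [ 692.3 -106.1] [147.3  58.8] 85.6
```

Call:
apply_moves --pt "0 0 -0.5 0 0 1 0.1" --pt "0 0 -0.5 0 0 1 0.1" --pt "0 0 0 0 0 1 0.1" --pt "0 0 0 0 0 1 0.1" --pt "0 0 0 0 0 1 0.1" --pt "0 0 0 0 0 1 0.1" --pt "0 0 0 0 0 1 0.1" --pt "0 0 0 0 0 1 0.1"

```text
time: 75.1
tool_pos: [517.6, -444.3, 239.0]
tcp_rot: [-180.0, -0.1, 110.0]
ft_force: [0.3, 0.6, -2.1]
finger_gap: 23.1
grip_force: 59.1
```

Call:
apply_moves --pt "0 0 0 0 0 1 0.1" --pt "0 0 0 0 0 1 0.1" --pt "0 0 0 0 0 1 0.1" --pt "0 0 0 0 0 1 0.1" --pt "0 0 0 0 0 1 0.1" --pt "0 0 0 0 0 0.36 0.1" --pt "1 0.2 0 0 0 0 0.1" --pt "1 0.2 0 0 0 0 0.1"

```text
time: 76.1
tool_pos: [534.3, -385.3, 239.3]
tcp_rot: [-180.0, -0.0, 85.6]
ft_force: [0.7, 0.1, -2.0]
finger_gap: 22.7
grip_force: 59.2
```

Call:
apply_moves --pt "1 0.2 0 0 0 0 0.1" --pt "1 0.2 0 0 0 0 0.1" --pt "1 0.2 0 0 0 0 0.1" --pt "1 0.2 0 0 0 0 0.1" --pt "1 0.2 0 0 0 0 0.1" --pt "1 0.2 0 0 0 0 0.1" --pt "1 0.2 0 0 0 0 0.1" --pt "1 0.2 0 0 0 0 0.1"

```text
time: 77.1
tool_pos: [600.7, -149.2, 239.6]
tcp_rot: [-180.0, -0.0, 85.7]
ft_force: [0.5, 0.1, -2.0]
finger_gap: 22.9
grip_force: 59.2
```

Call:
apply_moves --pt "1 0.2 0 0 0 0 0.1" --pt "1 0.2 0 0 0 0 0.1" --pt "1 0.2 0 0 0 0 0.1" --pt "0.7 0 0 0 0 0 0.1" --pt "0 0 0 0 0 0 0.1" --pt "0 0 0 0 0 0 0.1" --pt "0 0 0 0 0 0 0.1"

```text
time: 77.97
tool_pos: [627.1, -42.0, 239.9]
tcp_rot: [-180.0, 0.0, 85.5]
ft_force: [-0.1, -1.0, -1.9]
finger_gap: 23.1
grip_force: 59.2
```

Run:
```python
from h import *
im,tp=shot("w25"); h=cv2.cvtColor(im,cv2.COLOR_BGR2HSV); print(tp[0].round(1),sense()["tcp_rot"],sense()["finger_gap"])
for z in(106,):
  for c in blobs((h[...,1]<60)&(h[...,2]>130),20): print(z,c[:,0].mean(0).round(),cv2.contourArea(c),*rect("wrist",c,z,tp),c[:,0].min(0),c[:,0].max(0))
for c in blobs((h[...,1]<60)&(h[...,2]<110)&(h[...,2]>50),400): print("foot",c[:,0].mean(0).round(),cv2.contourArea(c),*rect("wrist",c,8,tp))
print("pred",topx("wrist",[[693,-156,106],[700.5,-57,106],[693,-156,90],[700.5,-57,90]],tp).round().tolist())
```

```text
[627.1 -42.  239.9] [1.79997699e+02 1.21996714e-02 8.55366139e+01] 22.838370673905175
106 [288. 277.] 20.5 [ 659.5 -164.5] [9.4 6.2] 76.8 [286 274] [292 280]
106 [335. 268.] 36.0 [ 714.6 -157.4] [10.2  7.5] 84.8 [332 264] [338 271]
106 [318. 261.] 150.5 [ 693.7 -145.8] [26.5 11. ] 173.3 [307 257] [329 265]
106 [207. 250.] 93.5 [ 568.  -121.3] [31.  10.4] 41.1 [200 244] [218 261]
106 [344. 186.] 53.0 [722.2 -57.5] [10.4  6.8] 90.7 [341 182] [347 191]
106 [319. 183.] 318.5 [695.3 -51.6] [38.5 14.2] 4.0 [302 177] [337 191]
106 [418. 226.] 2502.0 [ 823.5 -135.6] [244.   24.7] 90.1 [398 143] [435 314]
106 [243. 221.] 12212.5 [ 602.7 -108.6] [309.2  99.7] 85.6 [189  93] [284 338]
106 [183.  88.] 830.0 [565.3  56.6] [33.  32.8] 38.6 [167  71] [199 104]
106 [258.  67.] 354.5 [642.1  67.9] [62.2 16. ] 14.3 [229  52] [289  77]
106 [474. 142.] 17052.5 [913.4 -67.7] [494.3 128.5] 90.5 [421   0] [511 332]
106 [61. 30.] 500.0 [424.9 151.1] [74.3 21.1] 84.4 [52  0] [69 61]
foot [456. 330.] 515.5 [1062.8 -446.4] [120.   83.5] 138.6
foot [218. 251.] 475.0 [ 559.2 -184.2] [68.2 39.2] 83.6
foot [301. 211.] 2787.5 [ 694.9 -130.2] [197.4  63.5] 83.7
foot [408. 216.] 1234.5 [ 871.7 -177.5] [302.1  40. ] 89.2
foot [434. 218.] 2615.0 [ 929.2 -193.6] [380.   53.3] 90.7
foot [431.  26.] 2158.5 [925.  156.6] [289.2  48.7] 17.5
foot [291.  20.] 1223.0 [694.2 145.4] [74.6 49.9] 178.3
pred [[317.0, 268.0], [324.0, 187.0], [315.0, 261.0], [321.0, 183.0]]
```

Run:
```python
from h import *
go(697.5,-106,120,85.6)
```

```text
now shift [-1.94  2.51  4.  ] aftr shift [-1.95  2.5   4.  ] turn -0.01 pose [627.1 -42.  239.9] 85.5
```

Run:
```python
from h import *
im=cv2.imread("pics/top0.png"); h=cv2.cvtColor(im,cv2.COLOR_BGR2HSV)
m=(h[...,0]>5)&(h[...,0]<13)&(h[...,1]>200)
for c in blobs(m,60):
    for z in(5,60,110):
        w=toworld("top",c[:,0].astype(float),z); print(z,w.min(0).round(),w.max(0).round())
im,tp=load("w7"); h=cv2.cvtColor(im,cv2.COLOR_BGR2HSV)
m=(h[...,0]>5)&(h[...,0]<13)&(h[...,1]>200)
for c in blobs(m,300):
    for z in(5,60,110):
        w=toworld("wrist",c[:,0].astype(float),z,tp); print("w7",z,w.min(0).round(),w.max(0).round())
```

```text
5 [ 736. -221.    5.] [ 814. -165.    5.]
60 [ 725. -212.   60.] [ 799. -158.   60.]
110 [ 714. -204.  110.] [ 786. -153.  110.]
```

Call:
apply_moves --pt "-0.4 0.5 0 0 0 0 0.1" --pt "-0.6 0.8 0 0 0 0 0.1" --pt "-0.6 0.8 0 0 0 0 0.1" --pt "-0.35 0.4 0 0 0 0 0.1" --pt "0 0 1 0 0 0 0.1" --pt "0 0 1 0 0 0 0.1" --pt "0 0 1 0 0 0 0.1" --pt "0 0 0.7 0 0 0 0.1"

```text
time: 79.03
tool_pos: [696.6, -105.7, 126.9]
tcp_rot: [-179.9, -0.0, 85.6]
ft_force: [0.4, -0.2, -2.8]
finger_gap: 22.8
grip_force: 59.5
```

Call:
apply_moves --pt "0 0 0.3 0 0 0 0.1" --pt "0 0 0 0 0 0 0.1" --pt "0 0 0 0 0 0 0.1"

```text
time: 79.4
tool_pos: [698.5, -105.4, 121.7]
tcp_rot: [179.9, 0.0, 85.6]
ft_force: [0.3, 0.5, -2.0]
finger_gap: 22.8
grip_force: 59.5
```

Run:
```python
from h import *
go(697.5,-106,91.5,85.6)
im,tp=shot("w26"); h=cv2.cvtColor(im,cv2.COLOR_BGR2HSV)
for c in blobs((h[...,1]<60)&(h[...,2]>130),40): print(c[:,0].mean(0).round(),cv2.contourArea(c),*rect("wrist",c,106,tp))
```

```text
now shift [-0.02 -0.03  1.01] aftr shift [-0.02 -0.03  1.01] turn 0.0 pose [ 698.5 -105.4  121.7] 85.6
[121. 263.] 1038.0 [ 599.1 -129.1] [31.3 31.2] 178.8
[111. 220.] 1253.0 [600.1 -94.2] [42.  19.4] 176.4
[108. 190.] 675.0 [603.1 -72.6] [42.   9.6] 175.8
[104. 161.] 732.5 [604.4 -54.4] [41.9 13.7] 175.8
[215. 151.] 198.5 [679.8 -54.2] [10.9  7.3] 84.7
[423. 203.] 4800.5 [ 821.2 -116.4] [181.1  21.4] 90.2
[255. 212.] 12497.5 [ 698.9 -113.6] [184.2  34.9] 85.8
[78. 34.] 1133.0 [595.5  34.8] [29.1 28.9] 129.6
[481. 162.] 14998.0 [886.  -92.6] [306.8  67.8] 90.4
[162.  17.] 1362.5 [654.1  29.3] [30.2 26.7] 168.4
```

Call:
apply_moves --pt "-0.02 -0.04 0.3 0 0 0 0.1" --pt "0 0 0.3 0 0 0 0.1" --pt "0 0 0.2 0 0 0 0.1" --pt "0 0 0 0 0 0 0.1" --pt "0 0 0 0 0 0 0.1"

```text
time: 80.08
tool_pos: [696.4, -105.6, 96.0]
tcp_rot: [180.0, 0.0, 85.6]
ft_force: [0.5, 0.2, -2.1]
finger_gap: 22.9
grip_force: 59.5
```

Call:
apply_moves --pt "0 0 0.1 0 0 0 0.1" --pt "0 0 0.05 0 0 0 0.1" --pt "0 0 0 0 0 0 0.1"

```text
time: 80.45
tool_pos: [696.3, -105.6, 91.4]
tcp_rot: [180.0, 0.0, 85.6]
ft_force: [0.3, 0.4, -2.1]
finger_gap: 22.9
grip_force: 59.6
```

Call:
apply_moves --pt "0 0 0.05 0 0 0 0.1" --pt "0 0 0 0 0 0 0.1"

```text
time: 80.7
tool_pos: [696.4, -105.6, 91.3]
tcp_rot: [180.0, 0.0, 85.6]
ft_force: [-4.4, 1.2, 5.6]
finger_gap: 22.9
grip_force: 60.5
```

Seated exactly at the expected height. I release, retreat and check.

Call:
apply_moves --pt "0 0 -0.04 0 0 0 0.3" --pt "0 0 0 0 0 0 0.4" --pt "0 0 0 0 0 0 0.45" --pt "0 0 -0.3 0 0 0 0.45" --pt "0 0 -1 0 0 0 0.45" --pt "0 0 -1 0 0 0 0.45" --pt "0 0 -1 0 0 0 0.45" --pt "0 0 -1 0 0 0 0.45"

```text
time: 81.7
tool_pos: [696.3, -105.7, 221.9]
tcp_rot: [180.0, 0.0, 85.6]
ft_force: [0.4, -0.6, 0.1]
finger_gap: 38.6
grip_force: 0.0
```

Call:
apply_moves --pt "0.5 -1 -0.5 0 0 0 0.45" --pt "1 -1 0 0 0 0 0.45" --pt "1 -1 0 0 0 0 0.45" --pt "1 -1 0 0 0 0 0.45" --pt "0.5 -1 0 0 0 0 0.45" --pt "0 0 0 0 0 0 0.45" --pt "0 0 0 0 0 0 0.45"

```text
time: 82.58
tool_pos: [556.6, 25.2, 235.9]
tcp_rot: [179.9, 0.0, 85.6]
ft_force: [-0.7, 0.8, -1.0]
finger_gap: 38.5
grip_force: 0.0
```

Run:
```python
from h import *
im,tp=shot("w27"); h=cv2.cvtColor(im,cv2.COLOR_BGR2HSV); print(tp[0].round(1))
for c in blobs((h[...,1]<45)&(h[...,2]>135),100):
    for z in(50,130):
        r=rect("wrist",c,z,tp)
        if 530<r[0][0]<760 and -210<r[0][1]<0: print("white",z,c[:,0].mean(0).round(),cv2.contourArea(c),*r)
for c in blobs((h[...,0]>45)&(h[...,0]<85)&(h[...,1]>80),15): print("green",*rect("wrist",c,130,tp))
# everything else: top view before/after
a=cv2.imread("pics/top0.png"); b,_=shot("top1","top")
def col(im,lo,hi,s):
    h=cv2.cvtColor(im,cv2.COLOR_BGR2HSV); m=(h[...,0]>=lo)&(h[...,0]<=hi)&(h[...,1]>s)&(h[...,2]>60); return [tuple(np.round(c[:,0].mean(0),1)) for c in blobs(m,40)]
for nm,lo,hi,s in(("blue",105,125,150),("orange/copper",3,13,130)):
    print(nm,col(a,lo,hi,s),col(b,lo,hi,s))
for im in(a,b):
    h=cv2.cvtColor(im,cv2.COLOR_BGR2HSV); roi=np.zeros(im.shape[:2],bool); roi[130:310,90:440]=1
    print([ (tuple(c[:,0].mean(0).round()),cv2.contourArea(c)) for nm,m in(("g",(h[...,1]<60)&(h[...,2]>60)),("d",(h[...,2]<75)&(h[...,1]<110))) for c in blobs(m&roi,60)])
im,tp=load("w27")
```

```text
[556.6  25.2 235.9]
white 50 [269. 295.] 503.5 [ 565.5 -163.2] [41.8 40.8] 174.7
white 130 [269. 295.] 503.5 [ 564.9 -100.9] [32.1 31.3] 174.7
white 50 [268. 268.] 604.5 [ 566.7 -116.7] [56.2 24.7] 175.0
white 130 [268. 268.] 604.5 [565.9 -65.2] [43.2 18.9] 175.0
white 50 [270. 251.] 326.5 [569.7 -88.4] [54.6 13.7] 175.2
white 130 [270. 251.] 326.5 [568.2 -43.4] [41.9 10.5] 175.2
white 50 [271. 232.] 338.5 [573.  -61.9] [54.4 12.8] 175.6
white 130 [271. 232.] 338.5 [570.7 -23.1] [41.8  9.9] 175.6
white 50 [386. 258.] 1212.0 [ 732.2 -121.8] [118.7  52.9] 85.4
white 130 [386. 258.] 1212.0 [692.9 -69.1] [91.2 40.6] 85.4
green [ -16.7 -369.7] [186.5  62.8] 49.7
green [ 699.3 -102.6] [17.9 13.1] 83.4
green [681.7 -41.5] [18.7  7. ] 95.4
blue [(np.float64(316.4), np.float64(282.8)), (np.float64(359.3), np.float64(148.5))] [(np.float64(316.5), np.float64(282.8)), (np.float64(359.8), np.float64(147.6))]
orange/copper [(np.float64(260.6), np.float64(136.3)), (np.float64(319.0), np.float64(129.2))] [(np.float64(319.7), np.float64(129.1)), (np.float64(267.3), np.float64(125.1))]
[((np.float64(3
[... 612 characters left out ...]
), 902.5), ((np.float64(172.0), np.float64(147.0)), 2427.0), ((np.float64(111.0), np.float64(262.0)), 517.0), ((np.float64(357.0), np.float64(233.0)), 104.5), ((np.float64(295.0), np.float64(151.0)), 143.0)]
[((np.float64(224.0), np.float64(303.0)), 697.5), ((np.float64(117.0), np.float64(262.0)), 150.0), ((np.float64(310.0), np.float64(200.0)), 179.0), ((np.float64(294.0), np.float64(199.0)), 184.0), ((np.float64(232.0), np.float64(172.0)), 2613.0), ((np.float64(277.0), np.float64(202.0)), 2979.0), ((np.float64(176.0), np.float64(202.0)), 4432.5), ((np.float64(202.0), np.float64(287.0)), 86.5), ((np.float64(105.0), np.float64(262.0)), 185.5), ((np.float64(161.0), np.float64(166.0)), 489.0)]
```

Call:
apply_moves --pt "-1 -0.5 0 0 0 0 0.45" --pt "-1 -0.5 0 0 0 0 0.45" --pt "-1 -0.5 0 0 0 0 0.45" --pt "-1 -0.5 0 0 0 0 0.45" --pt "-1 -0.5 0 0 0 0 0.45" --pt "-1 -0.5 0 0 0 0 0.45" --pt "-1 -0.5 0 0 0 0 0.45" --pt "-1 -0.5 0 0 0 0 0.45"

```text
time: 83.68
tool_pos: [417.5, -206.3, 235.3]
tcp_rot: [180.0, 0.0, 85.5]
ft_force: [0.7, -0.1, 0.3]
finger_gap: 38.4
grip_force: 0.0
```

Call:
apply_moves --pt "-1 -0.5 0 0 0 0 0.45" --pt "-1 -0.5 0 0 0 0 0.45" --pt "-1 0 0 0 0 0 0.45" --pt "-1 0 0 0 0 0 0.45" --pt "-1 0 0 0 0 0 0.45" --pt "-1 0 0 0 0 0 0.45" --pt "0 0 0 0 0 0 0.45" --pt "0 0 0 0 0 0 0.45"

```text
time: 84.68
tool_pos: [374.0, -381.8, 234.8]
tcp_rot: [-180.0, -0.0, 85.6]
ft_force: [0.9, 1.0, -0.4]
finger_gap: 38.1
grip_force: 0.0
```

Run:
```python
from h import *
print(pose()[0].round(1))
a=cv2.imread("pics/top0.png"); b,_=shot("top2","top")
def lst(im):
    h=cv2.cvtColor(im,cv2.COLOR_BGR2HSV); roi=np.zeros(im.shape[:2],bool); roi[60:310,90:440]=1; o=[]
    for nm,m in(("grey",(h[...,1]<60)&(h[...,2]>60)),("dark",(h[...,2]<75)&(h[...,1]<110)),("blue",(h[...,0]>105)&(h[...,0]<125)&(h[...,1]>150)&(h[...,2]>60)),("orng",(h[...,0]>=3)&(h[...,0]<=13)&(h[...,1]>130)&(h[...,2]>60)),("green",(h[...,0]>45)&(h[...,0]<85)&(h[...,1]>80))):
        o+=[(nm,c[:,0].mean(0).round(1).tolist(),cv2.contourArea(c)) for c in blobs(m&roi,25)]
    return o
for im in(a,b):
    print(*lst(im),sep="\n"); print()
# drawer handle on top2
h=cv2.cvtColor(b,cv2.COLOR_BGR2HSV)
for c in blobs((h[...,1]<45)&(h[...,2]>135),60):
    r=rect("top",c,126)
    if 540<r[0][0]<660 and 120<r[0][1]<320: print("handle",*r)
for c in blobs((h[...,1]<45)&(h[...,2]>150),60):
    r=rect("top",c,130)
    if 640<r[0][0]<740 and -200<r[0][1]<0: print("level",*r)
```

```text
[ 374.  -381.8  234.8]
('grey', [355.1, 294.7], 138.5)
('grey', [169.5, 269.5], 377.5)
('grey', [115.2, 258.8], 111.0)
('grey', [322.4, 245.6], 188.0)
('grey', [236.7, 246.3], 258.5)
('grey', [292.6, 244.7], 174.5)
('grey', [362.2, 230.7], 112.0)
('grey', [231.4, 205.9], 165.0)
('grey', [365.2, 199.6], 205.0)
('grey', [409.5, 215.9], 628.0)
('grey', [167.3, 186.6], 921.0)
('grey', [228.4, 174.5], 201.0)
('grey', [288.8, 153.9], 902.5)
('grey', [253.5, 90.5], 16194.5)
('dark', [110.6, 261.9], 517.0)
('dark', [357.1, 232.8], 104.5)
('dark', [169.0, 184.8], 48.0)
('dark', [295.3, 151.2], 143.0)
('dark', [267.3, 149.5], 41.5)
('dark', [326.1, 119.3], 47.5)
('blue', [316.7, 283.0], 164.5)
('blue', [359.3, 148.5], 611.0)
('orng', [260.6, 136.3], 119.0)
('orng', [279.9, 132.5], 40.0)
('orng', [319.0, 129.2], 290.5)

('grey', [436.2, 307.3], 46.5)
('grey', [355.1, 294.7], 138.5)
('grey', [169.7, 269.6], 386.5)
('grey', [118.5, 264.1], 49.5)
('grey', [111.4, 252.2], 35.0)
('grey', [433.4, 252.4], 40.5)
('grey', [231.2, 205.8], 159.5)
('grey', [309.9, 199.9], 177.0)
('grey', [293.9, 199.0], 175.0)
('grey', [279.0, 197.4], 256.0)
('grey', [228.4, 174.5], 196.0)
('grey', [290.0, 152.7], 1256.5)
('grey', [250.9, 94.8], 17313.0)
('dark', [110.5, 261.9], 517.0)
('dark', [424.2, 268.3], 413.5)
('dark', [144.0, 169.1], 55.5)
('dark', [168.9, 169.6], 146.5)
('dark', [202.2, 166.4], 157.5)
('dark', [326.1, 119.3], 47.5)
('blue', [316.7, 282.9], 163.5)
('blue', [358.6, 148.4], 652.5)
('orng', [268.2, 130.5], 275.0)
('orng', [319.2, 129.6], 298.5)
('orng', [263.0, 113.9], 73.0)
('green', [293.2, 147.1], 25.5)

handle [612.7 221. ] [105.9  45.4] 90.4
level [ 686.  -107.9] [170.6  46.4] 84.0
```

Run:
```python
from h import *
im,tp=load("w15"); print(toworld("wrist",np.array([[679,78],[671,238]])*.64,128,tp).round(1))
b=cv2.imread("pics/top2.png"); a=cv2.imread("pics/top0.png")
print("vial",toworld("top",[[293.2,147.1]],130).round(1))
for im in(a,b):
    h=cv2.cvtColor(im,cv2.COLOR_BGR2HSV); m=(h[...,1]<60)&(h[...,2]>120); 
    s=m[170:205,150:187].sum(1); print(s.tolist())
print(topx("top",[[558.6,223,126],[604.3,223,126],[610,223,126]]).round(1))
```

```text
[[604.3 272.5 128. ]
 [604.7 172.3 128. ]]
vial [[ 692.9 -107.9  130. ]]
[0, 0, 0, 0, 0, 0, 0, 0, 0, 0, 0, 0, 0, 0, 4, 6, 7, 6, 6, 6, 5, 5, 5, 5, 5, 17, 37, 37, 37, 37, 0, 0, 0, 0, 0]
[6, 7, 8, 8, 9, 9, 9, 11, 37, 37, 37, 37, 34, 34, 28, 3, 0, 0, 0, 0, 0, 0, 0, 0, 0, 0, 0, 0, 0, 0, 0, 0, 0, 0, 0]
[[167.9 196.8]
 [168.2 179.6]
 [168.3 177.5]]
```

The handle is still at the shut stop (604.5), and the level and blocks are in place. I hand in.

```bash
python3 -c "
from bench import *
print(hand_in())"
```

```text
the job is handed in; nothing more can be done
None
```

I handed the job in at about 85 s; hand-in gave no verdict, but my last camera checks showed both magnets flat in the shut drawer, the three blocks (thin, slot, round; mid was absent) upright in the box, the level seated in both notches and the other things apparently where they were, except that the wire spool's outline read differently behind the level and I did not re-check it.

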